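Preload the load cells three times in the draw-bar fixture before calibration

TASK

Preload the load cells before their calibration: lift every cell in the transit tray straight up out of its pocket by the tab on its top and set it fully down in the nest of its own shape on the fixture. With all of them seated, pull the sprung draw bar out to the long line on its scale (30 mm) three times, each time holding it there for a good second and letting it go fully home, and never reaching the double line at 40 mm. Then put every cell back, fully down, in its own pocket of the tray; leave the other things on the bench where they are.

Things in the scene. Friction and masses are not known exactly. Their poses are not given: they have to be found in the camera images.
- cell_block: wide oblong S-type load cell, body 44 x 62 mm in plan (x by y), two thin saw cuts across its top, 26 mm high, plain metal, 0.2 to 0.35 kg. On its top stands a flat steel tab 26 mm along x, 10 mm along y, 26 to 62 mm above the origin: pinch it across y. Origin: centre of the underside, z up. Starts sunk 25 mm in the pocket of its shape in the transit tray, x along the tray. May be absent.
- cell_bar: narrow bar load cell, body 26 x 62 mm in plan (x by y), bores through its flanks, 26 mm high, plain metal, 0.2 to 0.35 kg. On its top stands a flat steel tab 26 mm along x, 10 mm along y, 26 to 62 mm above the origin: pinch it across y. Origin: centre of the underside, z up. Starts sunk 25 mm in the pocket of its shape in the transit tray, x along the tray. May be absent.
- cell_round: round load cell, body 46 mm in diameter, 26 mm high, plain metal, 0.2 to 0.35 kg. On its top stands a flat steel tab 26 mm along x, 10 mm along y, 26 to 62 mm above the origin: pinch it across y. Origin: centre of the underside, z up. Starts sunk 25 mm in the pocket of its shape in the transit tray, x along the tray. May be absent.
- cell_square: square load cell, body 44 x 44 mm in plan, with a thin square cover plate on top, 26 mm high, plain metal, 0.2 to 0.35 kg. On its top stands a flat steel tab 26 mm along x, 10 mm along y, 26 to 62 mm above the origin: pinch it across y. Origin: centre of the underside, z up. Starts sunk 25 mm in the pocket of its shape in the transit tray, x along the tray. May be absent.
- nest_block: white nest block 54 x 71 x 20 mm on the fixture, with a dark-floored oblong recess 47 x 65 mm (x by y) for the block cell, 14 mm deep, its floor 6 mm above the block's underside (about 1.5 mm play a side). Origin: centre of the block's underside, z up, x along the fixture's row of nests. The four nests stand in a row at 56 mm pitch, in any order.
- nest_bar: white nest block 54 x 71 x 20 mm on the fixture, with a dark-floored narrow oblong recess 29 x 65 mm (x by y) for the bar cell, 14 mm deep, its floor 6 mm above the block's underside (about 1.5 mm play a side). Origin: centre of the block's underside, z up, x along the fixture's row of nests. The four nests stand in a row at 56 mm pitch, in any order.
- nest_round: white nest block 54 x 71 x 20 mm on the fixture, with a dark-floored round recess 49 mm in diameter for the round cell, 14 mm deep, its floor 6 mm above the block's underside (about 1.5 mm play a side). Origin: centre of the block's underside, z up, x along the fixture's row of nests. The four nests stand in a row at 56 mm pitch, in any order.
- nest_square: white nest block 54 x 71 x 20 mm on the fixture, with a dark-floored square recess 47 x 47 mm for the square cell, 14 mm deep, its floor 6 mm above the block's underside (about 1.5 mm play a side). Origin: centre of the block's underside, z up, x along the fixture's row of nests. The four nests stand in a row at 56 mm pitch, in any order.
- pocket_block (a point): middle of the floor of the block cell's pocket in the transit tray, 9 mm above the tray's underside; the pocket has the cell's shape, 2 mm wider (1 mm play a side), 25 mm deep. Axes as the tray's. Moves with the tray.
- pocket_bar (a point): middle of the floor of the bar cell's pocket in the transit tray, 9 mm above the tray's underside; the pocket has the cell's shape, 2 mm wider (1 mm play a side), 25 mm deep. Axes as the tray's. Moves with the tray.
- pocket_round (a point): middle of the floor of the round cell's pocket in the transit tray, 9 mm above the tray's underside; the pocket has the cell's shape, 2 mm wider (1 mm play a side), 25 mm deep. Axes as the tray's. Moves with the tray.
- pocket_square (a point): middle of the floor of the square cell's pocket in the transit tray, 9 mm above the tray's underside; the pocket has the cell's shape, 2 mm wider (1 mm play a side), 25 mm deep. Axes as the tray's. Moves with the tray.
- fixture: grey base plate 305 x 112 x 10 mm fixed to the bench, with four nests in a row, a low rail (34 mm high) on their right and on their left the draw bar in its guide (32 mm high); the bar's wedges press a sprung plunger against each cell. A tall gantry post stands 9 cm right of its far half. Origin: bench level under the middle of the nest row; x along the row away from the grip, y left.
- draw_bar (a joint): sprung draw bar to the left of the nests: 0 m when home, grows as its grip is pulled along the fixture's -x (towards the robot). Its spring pulls it home with about 4 N at 0 and 9 N at 0.03 m. Long thick engraved line on the scale beside it: 0.030 m; double line, not to be reached: 0.040 m; end of travel 0.048 m.
- draw_grip (a point): top centre of the draw bar's upright grip plate, 68 mm above the bench; the plate is 12 mm thick along the fixture's x, 36 mm wide along its y and free from 30 to 68 mm above the bench. Moves with the bar; axes as the fixture's. Pinch it along the fixture's x.
- tray: grey transit tray 234 x 82 mm standing loose on the bench, 1.8 kg, holding four black pocket blocks in a row along its x at 56 mm pitch (from -x: block, bar, round, square); their tops are 34 mm above the bench. It may be bumped and shift. Origin: centre of the underside.
- staples_box: bystander: small cardboard box of staples 62 x 36 x 21 mm lying beyond the far end of the tray
- tally_counter: bystander: hand tally counter 77 x 47 x 26 mm lying beyond the fixture

How it is judged:
By the outcome, as a careful person would: the job done as asked, in the order asked, and still so for the second after the job is handed in, with the robot touching nothing.
Of cell_block, cell_bar, cell_round, cell_square only 2 to 4 are there at a start; the rules pass over those that are not, and their reading is None.
At some moment in a run one of tray may be knocked a few centimetres aside while the robot is not near it.
It also fails if it takes over 210 s, if anything falls off the work surface, if the arm or the gripper's body presses on something with over 40 N, if the wrist force passes 120 N, or if a joint passes its speed limit or range.

ROBOT

A 6-joint arm with a two-finger parallel gripper is mounted at the origin on the work surface; the furniture and walls round the work are solid. World frame = base frame: x ahead of the robot, y to its left, z up, the work surface at z = 0. Lengths are in m, angles in rad, forces in N, time in s.
With the tool pointing down it reaches from about 0.35 to 0.875 m from the base axis. Payload 15.5 kg.
Tool frame: the origin (TCP) lies at the very end of the fingers, on their centre line; the grasp point (between the pads) lies 19 mm behind it; z points along the fingers, y is the line along which they close (so a half turn about z gives the same grasp; the last joint's range is limited). The gripper opens to 85 mm and grips with 20 to 120 N. Pads are 22 mm wide; open, the fingers measure 114 mm over their backs; the gripper's body (76 mm by 85 mm) begins 54 mm behind the grasp point. The pads swing forward as they close: fully open they stand 13 mm farther back than shut.
Start: joints at [1.052, 0.494, 1.345, -0, 1.302, -0.096], TCP at [0.257, 0.57, 0.231] pointing down, gripper open.
Joint ranges: [-2.91, 2.91], [-0.82, 2.16], [0.22, 2.67], [-1.22, 4.37], [0.12, 2.79], [-3.08, 3.08]. Speed limits (rad/s): [1.89, 1.89, 2.57, 3.01, 3.01, 3.01].

INTERFACE

Orientations are given as a rotation vector (axis times angle).
In Python, from plant import env gives the robot as it stands.
- The arm moves only by the tool step_arm, never from a script. Its argument "increments" is a list of rows, each a list of 7 numbers: the gripper command: -1 is fully open, 1 is shut, values between are in proportion, then the shift along the tool's x, y, z in m, then the turn, a rotation vector about the tool's x, y, z in degrees. A call has exactly 5 rows; each row shifts and turns the commanded pose from where the row before left it, along the tool's axes as they then stand; what a row does not reach is not made up. A row lasts 1/12 s, in which the tool goes at most 41.7 mm and 7.16 degrees, less where a joint would pass 70% of its speed; a pose out of reach is approached as far as the arm can. A call is refused whole if a number of a shift passes 0.0417 or a number of a turn 7.16, either way. A call with a gripper value outside its range is refused whole. The fingers move at their own pace and stop on an object; "grip_force" is the grip in N (left out, the last holds). Time passes only in rows, so rows that do not move let the fingers close, or fill a call up. It gives the time, the measured TCP pose, the force, the opening and the grip force at its end, in the units of the state.
- env.state(): the state, without advancing time (a new reading comes with each control period).
- env.get_image(name): name is "scene" or "top" or "wrist"; returns the picture (400x640x3 uint8, red, green, blue); there is no depth.
- env.camera_params(name): a dict with "K" (3x3 intrinsics, pixels), "R" (3x3) and "t" (3): a world point X has camera coordinates R X + t. Camera axes: x right, y down, z forward; pixel columns grow to the right and rows downward; lengths in m; the calibration is good to about 2 mm. A picture is of the moment at which its call begins: read the wrist's pose just before it. camera_params takes no time and is no camera call; for the wrist camera it gives the pose at the moment of the call.
- env.hand_in(): hands the job in; it is judged then, once.
The state is a dict: "time": time; "qpos": joint angles; "joint_vel": joint speeds; "tau": joint torques, N m; "tcp_pos": TCP position; "eef_rot": TCP orientation; "force": force on the tool from outside, world axes, zero at the start; "moment": the same for the moment, N m; "opening": opening from 0.0 (shut) to 1.0 (fully open); "gripper_force": force on a finger pad.
Only numpy, scipy, OpenCV 4.12 (cv2) and the standard library are available. Lean on these libraries where they do the work, as an engineer would, in place of code of your own. Each camera call takes 0.05 s, during which the arm holds its last target. There are 200 camera calls.

## Working session

There is one attempt and no reset: what is moved stays moved. The work goes in short steps, Python scripts to look and compute and a tool call to move; the robot and the scene stay as the last step left them, time stands still between calls to the robot, and variables do not carry over. Pictures are saved under pics/ and viewed, at most 14 in all, crops included, and the job is handed in when it is done.

Besides the shell and the picture viewer there is one more tool, called after "Emit:" by a JSON object that holds its "fn" and its "kwargs", one argument or row to a line. step_arm: Moves the arm, as the interface text tells. Its arguments: {"type":"object","properties":{"increments":{"type":"array"},"grip_force":{"type":"number"}},"required":["increments"]}

```bash
ls; mkdir -p pics; python3 - <<'E'
from plant import env
import cv2,numpy as np
s=env.state(); print(s)
for n in("scene","top"):
    cv2.imwrite(f"pics/{n}0.png",env.get_image(n)[:,:,::-1]); p=env.camera_params(n); print(n,{k:np.round(v,4).tolist() for k,v in p.items()})
E
```

```text
pics
{'time': 0.0, 'qpos': array([ 1.05152538e+00,  4.94178016e-01,  1.34613257e+00,  1.84904180e-06,
        1.30249791e+00, -9.55101021e-02]), 'joint_vel': array([ 0.00017165, -0.00087328, -0.00045844,  0.00104384,  0.00065943,
       -0.00119632]), 'tau': array([ 4.51686225e-03, -8.82174897e+01, -3.83869779e+01,  2.32640896e-04,
        1.01258690e-02,  7.09013221e-06]), 'tcp_pos': array([0.25681765, 0.56940328, 0.23070298]), 'eef_rot': array([-6.60595591e-01, -3.07097583e+00,  1.81926414e-03]), 'force': array([ 0.59786137,  0.50850674, -0.12428831]), 'moment': array([-0.01306734,  0.03499286, -0.00387937]), 'gripper_force': 0.0, 'opening': 1.0032513470108604}
scene {'K': [[371.5521, 0.0, 322.1661], [0.0, 371.5521, 198.2859], [0.0, 0.0, 1.0]], 'R': [[-0.8551, -0.5184, -0.0028], [-0.3656, 0.6069, -0.7057], [0.3676, -0.6024, -0.7085]], 't': [0.38, 0.4029, 0.5807]}
top {'K': [[374.1508, 0.0, 311.5381], [0.0, 374.1508, 202.2975], [0.0, 0.0, 1.0]], 'R': [[-0.0082, -0.9999, -0.0089], [-0.9856, 0.0096, -0.169], [0.169, 0.0074, -0.9856]], 't': [-0.201, 0.6031, 0.8091]}
```

View pics/top0.png

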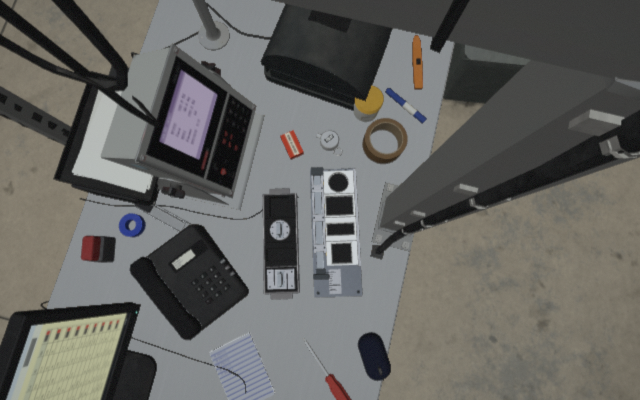

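View pics/scene0.png

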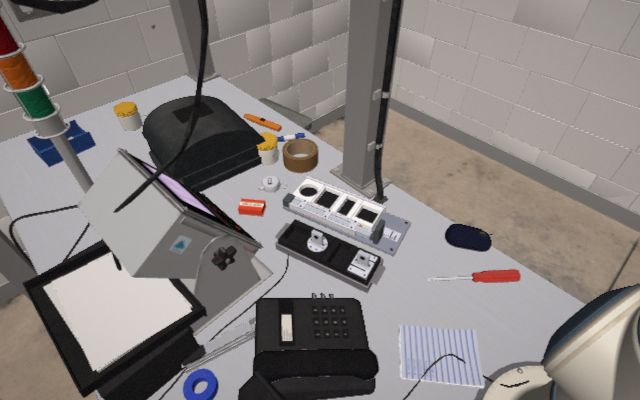

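The top view shows the tray at (281,243) holding the block cell at (281,278) and the round cell at (280,230). The nests, from near to far, are square at (342,253), bar at (342,229), block at (340,205) and round at (339,182). The grip is near (320,270). The scene view shows the same layout.

```bash
cat > h.py <<'E'
import numpy as np,cv2
from scipy.spatial.transform import Rotation as R
from plant import env
def ray(P,uv,z):
    """pixels -> world points on plane z"""
    uv=np.atleast_2d(np.asarray(uv,float)); d=np.c_[uv,np.ones(len(uv))]@np.linalg.inv(P["K"]).T@P["R"]
    c=-P["R"].T@P["t"]; return c+d*((z-c[2])/d[:,2])[:,None]
def proj(P,X):
    q=np.atleast_2d(X)@P["R"].T+P["t"]; q=q@P["K"].T; return q[:,:2]/q[:,2:]
def tri(P1,a,P2,b):
    M=[p["K"]@np.c_[p["R"],p["t"]] for p in(P1,P2)]
    X=cv2.triangulatePoints(M[0],M[1],np.float64(a).reshape(-1,2).T.copy(),np.float64(b).reshape(-1,2).T.copy()); return (X[:3]/X[3]).T
def yaw(Rm): # angle of tool y from world y, tool pointing down
    y=Rm[:,1]; return np.degrees(np.arctan2(-y[0],y[1]))
def delta(target,yawdeg=None):
    """tool-frame shift to bring TCP to target"""
    s=env.state(); Rm=R.from_rotvec(s["eef_rot"]).as_matrix()
    print("t",round(s["time"],2),"tcp",np.round(s["tcp_pos"],4),"yaw",round(yaw(Rm),2),"tool z",np.round(Rm[:,2],3),"open",round(s["opening"],3),
      "shift mm",np.round(1000*Rm.T@(np.array(target)-s["tcp_pos"]),1))
E
python3 - <<'E'
from h import *
s=env.state(); Rm=R.from_rotvec(s["eef_rot"]).as_matrix(); print(Rm.round(3),yaw(Rm))
P=env.camera_params("wrist"); c=-P["R"].T@P["t"]; print("cam in tool",Rm.T@(c-s["tcp_pos"]),(P["R"]@Rm).round(3),P["K"][0])
I=cv2.imread("pics/top0.png"); c=I[160:305,240:400]; cv2.imwrite("pics/topc.png",cv2.resize(c,None,fx=4,fy=4,interpolation=cv2.INTER_CUBIC))
P=env.camera_params("top")
for n,uv,z in [("block",(281,278),.035),("round",(280,230),.035),("nest sq",(342,253),.02),("bar",(342,229),.02),("blk",(340,205),.02),("rnd",(339,182),.02),("grip",(320,270),.068)]: print(n,ray(P,uv,z).round(4))
E
```

```text
[[-0.912  0.411 -0.001]
 [ 0.411  0.912 -0.001]
 [ 0.    -0.001 -1.   ]] -24.280501964207293
cam in tool [ 0.0817645   0.00185792 -0.14231532] [[-0.     1.    -0.001]
 [-0.947 -0.001 -0.323]
 [-0.323  0.001  0.947]] [296.71260463   0.         318.18173872]
block [[ 0.4308 -0.1358  0.035 ]]
round [[ 0.5397 -0.1329  0.035 ]]
nest sq [[ 0.4862 -0.276   0.02  ]]
bar [[ 0.5421 -0.2772  0.02  ]]
blk [[ 0.5993 -0.2737  0.02  ]]
rnd [[ 0.6553 -0.2725  0.02  ]]
grip [[ 0.4482 -0.2238  0.068 ]]
```

View pics/topc.png

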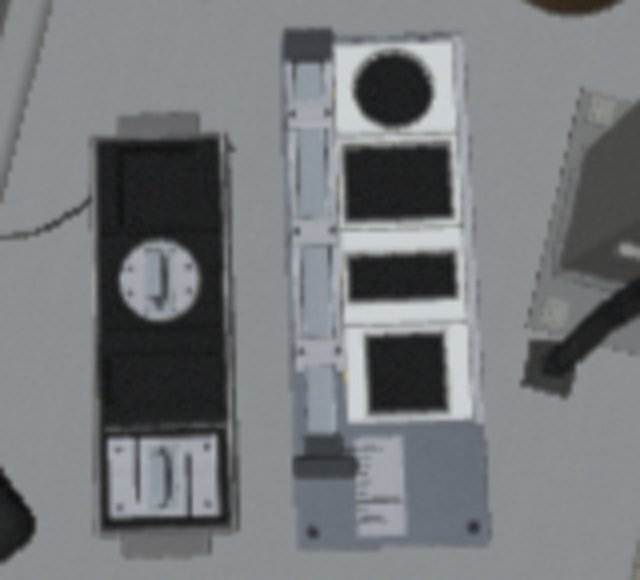

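The crop shows the tray tabs running along world x. The grip plate is at crop (326,467) with the scale right of it, and the fixture is yawed a few degrees. Before crossing, I'll look at the wrist view for the monitor.

```bash
python3 - <<'E'
from h import *
cv2.imwrite("pics/w0.png",env.get_image("wrist")[:,:,::-1])
P=env.camera_params("top")
for z in (.0,.2,.35,.5): print(z,ray(P,[(135,303),(2,315),(130,400),(155,370)],z).round(2).tolist())
E
```

```text
0.0 [[0.38, 0.21, 0.0], [0.35, 0.52, 0.0], [0.16, 0.2, 0.0], [0.23, 0.15, 0.0]]
0.2 [[0.39, 0.11, 0.2], [0.37, 0.35, 0.2], [0.23, 0.11, 0.2], [0.28, 0.07, 0.2]]
0.35 [[0.41, 0.04, 0.35], [0.39, 0.23, 0.35], [0.28, 0.04, 0.35], [0.32, 0.01, 0.35]]
0.5 [[0.42, -0.03, 0.5], [0.41, 0.11, 0.5], [0.33, -0.03, 0.5], [0.35, -0.05, 0.5]]
```

View pics/w0.png

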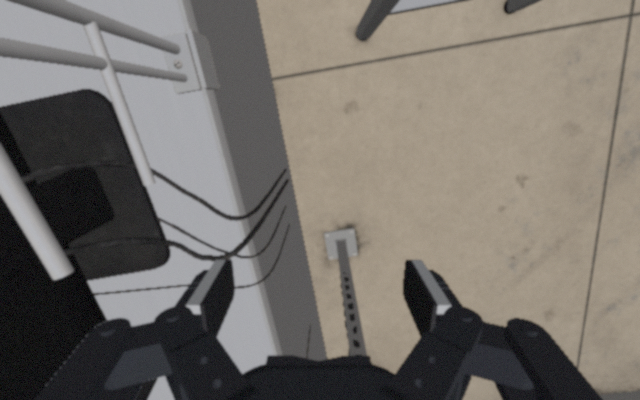

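The wrist view shows the hand is off the table's left edge. A monitor on a railed stand lies in between (left part, 0-170, 90-280), so I'll go up first.

Emit:
{"fn": "step_arm", "kwargs": {
  "increments": [
    [-1,0,0,-0.04,0,0,0],
    [-1,0,0,-0.04,0,0,0],
    [-1,0,0,-0.04,0,0,0],
    [-1,0,0,-0.04,0,0,0],
    [-1,0,0,-0.04,0,0,0]
  ]
}}

```text
time: 0.57
tcp_pos: [0.2567, 0.5692, 0.4332]
eef_rot: [-0.661, -3.071, 0.0]
force: [0.9, 1.4, -1.3]
opening: 1.001
gripper_force: 0.0
```

Emit:
{"fn": "step_arm", "kwargs": {
  "increments": [
    [-1,0,0,-0.04,0,0,0],
    [-1,0,0,-0.03,0,0,0],
    [-1,0,0,0,0,0,0],
    [-1,0,0,0,0,0,0],
    [-1,0,0,0,0,0,0]
  ]
}}

```text
time: 0.98
tcp_pos: [0.2569, 0.5696, 0.5003]
eef_rot: [-0.661, -3.071, 0.002]
force: [-0.0, 0.2, 0.1]
opening: 0.997
gripper_force: 0.0
```

```bash
python3 - <<'E'
from h import *
delta((.45,-.134,.5))
cv2.imwrite("pics/w1.png",env.get_image("wrist")[:,:,::-1])
E
```

```text
t 0.98 tcp [0.2569 0.5696 0.5003] yaw -24.28 tool z [-0.001 -0.001 -1.   ] open 0.997 shift mm [-465.3 -562.     1. ]
```

View pics/w1.png

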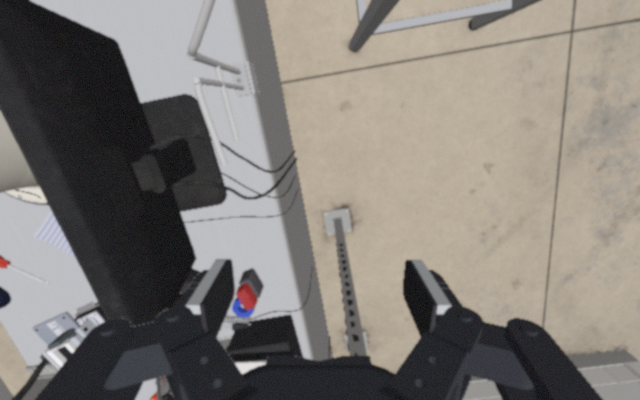

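```bash
python3 - <<'E'
from h import *
T=env.camera_params("top");W=env.camera_params("wrist")
for a in [(2,315),(135,303)]:
  for b in [(105,322),(193,262)]:
    X=tri(T,a,W,b);print(a,b,X.round(3),(proj(T,X)-a).round(0),(proj(W,X)-b).round(0))
E
```

```text
(2, 315) (105, 322) [[0.363 0.24  0.328]] [[ 5. 18.]] [[21. 25.]]
(2, 315) (193, 262) [[0.358 0.326 0.225]] [[ 3. 11.]] [[14. 15.]]
(135, 303) (105, 322) [[0.385 0.105 0.212]] [[2. 6.]] [[6. 7.]]
(135, 303) (193, 262) [[0.382 0.193 0.037]] [[-1. -1.]] [[-2. -2.]]
```

The monitor tops out at about 0.33 m, so I'll cross at 0.5.

Emit:
{"fn": "step_arm", "kwargs": {
  "increments": [
    [-1,-0.0233,-0.0281,0,0,0,0],
    [-1,-0.0233,-0.0281,0,0,0,0],
    [-1,-0.0233,-0.0281,0,0,0,0],
    [-1,-0.0233,-0.0281,0,0,0,0],
    [-1,-0.0233,-0.0281,0,0,0,0]
  ]
}}

```text
time: 1.45
tcp_pos: [0.3051, 0.3918, 0.4998]
eef_rot: [-0.66, -3.07, 0.003]
force: [-0.3, 0.3, -0.6]
opening: 0.998
gripper_force: 0.0
```

Emit:
{"fn": "step_arm", "kwargs": {
  "increments": [
    [-1,-0.0233,-0.0281,0,0,0,0],
    [-1,-0.0233,-0.0281,0,0,0,0],
    [-1,-0.0233,-0.0281,0,0,0,0],
    [-1,-0.0233,-0.0281,0,0,0,0],
    [-1,-0.0233,-0.0281,0,0,0,0]
  ]
}}

```text
time: 1.87
tcp_pos: [0.3534, 0.2159, 0.5001]
eef_rot: [-0.66, -3.07, 0.002]
force: [1.0, 0.2, 0.1]
opening: 0.997
gripper_force: 0.0
```

Emit:
{"fn": "step_arm", "kwargs": {
  "increments": [
    [-1,-0.0233,-0.0281,0,0,0,0],
    [-1,-0.0233,-0.0281,0,0,0,0],
    [-1,-0.0233,-0.0281,0,0,0,0],
    [-1,-0.0233,-0.0281,0,0,0,0],
    [-1,-0.0233,-0.0281,0,0,0,0]
  ]
}}

```text
time: 2.28
tcp_pos: [0.4018, 0.04, 0.5002]
eef_rot: [-0.66, -3.069, 0.0]
force: [1.2, 0.5, -0.2]
opening: 1.0
gripper_force: 0.0
```

Emit:
{"fn": "step_arm", "kwargs": {
  "increments": [
    [-1,-0.0233,-0.0281,0,0,0,0],
    [-1,-0.0233,-0.0281,0,0,0,0],
    [-1,-0.0233,-0.0281,0,0,0,0],
    [-1,-0.0233,-0.0281,0,0,0,0],
    [-1,-0.0233,-0.0281,0,0,0,0]
  ]
}}

```text
time: 2.7
tcp_pos: [0.4503, -0.136, 0.5]
eef_rot: [-0.661, -3.069, -0.001]
force: [1.2, 0.2, 0.2]
opening: 0.997
gripper_force: 0.0
```

Emit:
{"fn": "step_arm", "kwargs": {
  "increments": [
    [-1,0,0,0,0,0,-6],
    [-1,0,0,0,0,0,-6],
    [-1,0,0,0,0,0,-6],
    [-1,0,0,0,0,0,-6.2],
    [-1,0,0,0,0,0,0]
  ]
}}

```text
time: 3.12
tcp_pos: [0.4503, -0.1342, 0.5]
eef_rot: [0.006, -3.139, -0.002]
force: [-0.0, -1.1, -0.5]
opening: 1.003
gripper_force: 0.0
```

```bash
python3 - <<'E'
from h import *
delta((.5,-.18,.30))
cv2.imwrite("pics/w2.png",env.get_image("wrist")[:,:,::-1])
E
```

```text
t 3.12 tcp [ 0.4503 -0.1342  0.5   ] yaw 0.23 tool z [-0.002  0.001 -1.   ] open 1.003 shift mm [-50.  -46.2 199.8]
```

View pics/w2.png

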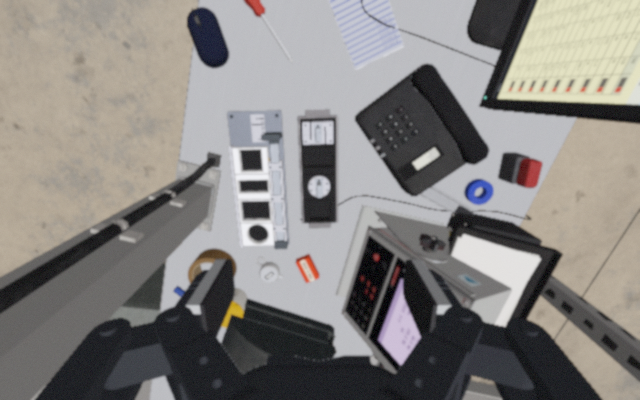

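The view from height shows the fixture at (255,180), the tray at (318,165), the post leaning in at left and the indicator at right (y > -0.08). I'll descend between the tray and the fixture for a closer look.

Emit:
{"fn": "step_arm", "kwargs": {
  "increments": [
    [-1,-0.006,-0.013,0.04,0,0,0],
    [-1,-0.006,-0.013,0.04,0,0,0],
    [-1,-0.006,-0.013,0.04,0,0,0],
    [-1,-0.006,-0.013,0.04,0,0,0],
    [-1,-0.006,-0.013,0.04,0,0,0]
  ]
}}

```text
time: 3.58
tcp_pos: [0.4796, -0.1981, 0.303]
eef_rot: [-0.009, -3.141, -0.0]
force: [2.1, -0.4, -0.2]
opening: 1.0
gripper_force: 0.0
```

Emit:
{"fn": "step_arm", "kwargs": {
  "increments": [
    [-1,0,0,0,0,0,0],
    [-1,0,0,0,0,0,0],
    [-1,0,0,0,0,0,0],
    [-1,0,0,0,0,0,0],
    [-1,0,0,0,0,0,0]
  ]
}}

```text
time: 4.0
tcp_pos: [0.4806, -0.1978, 0.3071]
eef_rot: [0.003, 3.139, -0.002]
force: [0.6, 0.5, 1.2]
opening: 1.002
gripper_force: 0.0
```

```bash
python3 - <<'E'
from h import *
import pickle
delta((.5,-.18,.30))
P=env.camera_params("wrist"); I=env.get_image("wrist")[:,:,::-1]
pickle.dump((P,I),open("w3.pkl","wb"))
X=proj(P,[(.36,-.08,.03),(.72,-.34,.03)]);print(X)
cv2.imwrite("pics/w3.png",I); cv2.imwrite("pics/w3c.png",cv2.resize(I[20:300,200:460],None,fx=2.14,fy=2.14,interpolation=cv2.INTER_CUBIC))
E
```

```text
t 4.0 tcp [ 0.4806 -0.1978  0.3071] yaw -0.1 tool z [ 0.003 -0.001 -1.   ] open 1.002 shift mm [-19.4  17.9   7.1]
[[408.36608417  66.76542196]
 [233.64721158 300.1468079 ]]
```

View pics/w3c.png

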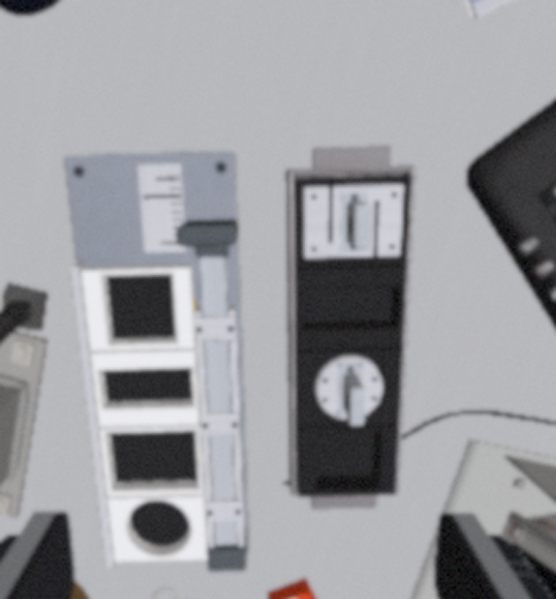

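The close view shows the block cell at crop (352,221) and the round cell at (349,388). The nests on the left are square (141,309), bar (147,387), block (154,457) and round (160,523). The grip plate is at (207,233) beside the scale. Now I'll measure from the wrist and top views.

```bash
python3 - <<'E'
from h import *
import pickle
W,wi=pickle.load(open("w3.pkl","rb")); T=env.camera_params("top"); ti=cv2.imread("pics/top0.png")
def quad(img,roi,thr,seed,inv=False):
    x0,y0,x1,y1=roi; g=cv2.cvtColor(np.ascontiguousarray(img[y0:y1,x0:x1]),cv2.COLOR_BGR2GRAY)
    g=cv2.resize(g,None,fx=4,fy=4,interpolation=cv2.INTER_CUBIC)
    m=((g<thr) if inv else (g>thr)).astype(np.uint8)
    m=cv2.morphologyEx(m,cv2.MORPH_OPEN,np.ones((7,7)))
    n,l,st,c=cv2.connectedComponentsWithStats(m); k=l[int((seed[1]-y0)*4),int((seed[0]-x0)*4)]
    cs,_=cv2.findContours((l==k).astype(np.uint8),cv2.RETR_EXTERNAL,cv2.CHAIN_APPROX_NONE)
    h=cv2.convexHull(max(cs,key=cv2.contourArea)); f=lambda p:(np.asarray(p)+.5)/4-.5+np.array([x0,y0])
    return k,f(cv2.boxPoints(cv2.minAreaRect(h))),f(h[:,0])
f=2.14; w=lambda x,y:(200+x/f,20+y/f); t=lambda x,y:(240+x/4,160+y/4)
for n,a,b,z,thr in [("block",w(320,215),t(150,500),.035,150),("round",w(335,380),t(135,290),.035,150),("nests",w(90,400),t(345,310),.03,205),("grip",w(210,232),t(325,467),.068,None)]:
    for nm,P,img,sd in(("w",W,wi,a),("t",T,ti,b)):
        g=cv2.cvtColor(np.ascontiguousarray(img),cv2.COLOR_BGR2GRAY); sx,sy=map(int,sd)
        print(n,nm,"gray at seed",g[sy,sx],"around",g[sy-3:sy+4:3,sx-12:sx+13:4].tolist())
        r=70 if n=="nests" else 30
        ry=90 if n=="nests" else 30
        k,q,h=quad(img,(sx-r,sy-ry,sx+r,sy+ry),thr or 95,sd,thr is None)
        X=ray(P,q,z)[:,:2]; e=np.linalg.norm(np.diff(X,axis=0),axis=1); d=X[1]-X[0]
        print("  ",k,"px",q.mean(0).round(1),"ctr",X.mean(0).round(4),"sides mm",(1000*e).round(1),"ang",np.degrees(np.arctan2(d[1],d[0])).round(1))
E
```

```text
block w gray at seed 205 around [[123, 114, 204, 204, 175, 204, 167], [123, 111, 204, 205, 176, 204, 164], [122, 107, 205, 205, 162, 202, 163]]
   2 px [360.1 123.1] ctr [ 0.4305 -0.1399] sides mm [48.5 44.7 50.3] ang 89.9
block t gray at seed 156 around [[57, 167, 159, 156, 101, 160, 166], [55, 158, 164, 156, 110, 161, 164], [63, 148, 148, 145, 150, 147, 146]]
   1 px [273.5 278.9] ctr [ 0.429  -0.1188] sides mm [26.9 40.7 26.7] ang -87.9
round w gray at seed 201 around [[37, 88, 198, 204, 177, 125, 190], [48, 138, 167, 201, 153, 113, 174], [36, 164, 202, 203, 139, 121, 152]]
   2 px [363.  200.7] ctr [ 0.5416 -0.1307] sides mm [45.3 44.6 46.1] ang 158.0
round t gray at seed 158 around [[142, 37, 63, 168, 149, 71, 167], [143, 37, 49, 158, 151, 80, 162], [142, 40, 30, 161, 142, 120, 165]]
   1 px [273.4 229.6] ctr [ 0.5407 -0.1175] sides mm [15.1 32.4 15. ] ang -90.5
nests w gray at seed 201 around [[186, 184, 185, 201, 217, 89, 40], [185, 187, 182, 201, 218, 121, 59], [184, 183, 182, 201, 223, 155, 152]]
   0 px [241.5 205.5] ctr [ 0.5654 -0.3134] sides mm [190.  290.1 234.6] ang 89.9
nests t gray at seed 196 around [[155, 149, 144, 163, 54, 65, 65], [157, 148, 162, 196, 206, 207, 207], [156, 151, 157, 184, 192, 192, 194]]
   0 px [325.5 236.5] ctr [ 0.5325 -0.2378] sides mm [337.2 416.1 310.9] ang -90.6
grip w gray at seed 90 around [[88, 70, 76, 72, 78, 76, 104], [92, 93, 90, 90, 91, 94, 110], [91, 92, 90, 88, 93, 90, 122]]
   2 px [296.5 130.1] ctr [ 0.4361 -0.2239] sides mm [32.7 18.4 33.2] ang 89.9
grip t gray at seed 65 around [[142, 118, 59, 60, 66, 147, 162], [142, 83, 65, 65, 63, 87, 164], [142, 110, 84, 79, 83, 151, 165]]
   3 px [320.9 273.8] ctr [ 0.4402 -0.2256] sides mm [34.9 24.1 34.8] ang -90.5
```

```bash
cat >> h.py <<'E'
def blobs(P,img,lo,hi,box,z,thr,inv=True,close=1,opn=1,amin=100,S=3):
    """blobs inside world box (lo..hi xy at height z): list of (area mm2,centre xy,sizes mm,angle deg of long side vs world x, px centre, hull px)"""
    c=proj(P,[(x,y,box) for x in(lo[0],hi[0]) for y in(lo[1],hi[1])]); a=np.maximum(c.min(0).astype(int),0); b=np.minimum(c.max(0).astype(int),[640,400])
    g=cv2.resize(cv2.cvtColor(np.ascontiguousarray(img[a[1]:b[1],a[0]:b[0]]),cv2.COLOR_BGR2GRAY),None,fx=S,fy=S,interpolation=cv2.INTER_CUBIC)
    m=((g<thr) if inv else (g>thr)).astype(np.uint8)
    m=cv2.morphologyEx(cv2.morphologyEx(m,cv2.MORPH_CLOSE,np.ones((close,close))),cv2.MORPH_OPEN,np.ones((opn,opn)))
    out=[]
    for k in cv2.findContours(m,cv2.RETR_EXTERNAL,cv2.CHAIN_APPROX_NONE)[0]:
        px=(cv2.convexHull(k)[:,0]+.5)/S-.5+a; X=1000*ray(P,px,z)[:,:2]
        (cx,cy),(w,h),an=cv2.minAreaRect(X.astype(np.float32)); A=cv2.contourArea(X.astype(np.float32))
        if A<amin: continue
        an=(an+45)%90-45
        out.append((A,np.array([cx,cy])/1000,(np.ptp(X[:,0]).round(1),np.ptp(X[:,1]).round(1)),round(float(an),2),px.mean(0).round(1),px))
    return sorted(out,key=lambda o:o[1][0])
def show(o,t=""): [print(t,int(a[0]),"ctr",a[1].round(4),"ext",a[2],"ang",a[3],"px",a[4]) for a in o]
E
python3 - <<'E'
from h import *
import pickle
W,wi=pickle.load(open("w3.pkl","rb")); T=env.camera_params("top"); ti=cv2.imread("pics/top0.png")
for n,P,i in(("w",W,wi),("t",T,ti)):
    show(blobs(P,i,(.36,-.20),(.66,-.08),.034,.034,85,close=25,amin=2000),n+" tray")
    show(blobs(P,i,(.36,-.20),(.66,-.08),.034,.035,125,False,close=13,opn=9,amin=800),n+" cells")
    show(blobs(P,i,(.45,-.35),(.70,-.21),.03,.03,100,amin=800),n+" recess(z30)")
    show(blobs(P,i,(.41,-.27),(.47,-.19),.068,.068,100,opn=5,amin=100),n+" grip")
E
```

```text
w tray 15745 ctr [ 0.5135 -0.1326] ext (np.float64(223.6), np.float64(76.1)) ang 1.44 px [362.6 188.5]
w cells 40145 ctr [ 0.5083 -0.1283] ext (np.float64(298.6), np.float64(148.3)) ang -0.12 px [369.9 185.8]
w recess(z30) 1643 ctr [ 0.4861 -0.272 ] ext (np.float64(41.1), np.float64(41.2)) ang 0.97 px [264.8 164.1]
w recess(z30) 1224 ctr [ 0.5414 -0.2706] ext (np.float64(22.5), np.float64(58.0)) ang 1.46 px [266.6 199.8]
w recess(z30) 2168 ctr [ 0.5967 -0.2691] ext (np.float64(38.6), np.float64(58.5)) ang 1.42 px [269.4 233.9]
w recess(z30) 1174 ctr [ 0.6512 -0.268 ] ext (np.float64(36.2), np.float64(41.3)) ang 29.32 px [274.2 263.6]
w recess(z30) 1582 ctr [ 0.6704 -0.3591] ext (np.float64(56.1), np.float64(44.1)) ang -0.55 px [226.  269.9]
w grip 532 ctr [ 0.4364 -0.2239] ext (np.float64(18.8), np.float64(33.2)) ang -0.11 px [295.7 128.4]
w grip 255 ctr [ 0.4643 -0.261 ] ext (np.float64(9.5), np.float64(27.8)) ang -0.11 px [270.9 151.6]
t tray 20066 ctr [ 0.5125 -0.1247] ext (np.float64(226.8), np.float64(103.1)) ang 0.97 px [280.3 247.5]
t cells 36925 ctr [ 0.5119 -0.1346] ext (np.float64(300.2), np.float64(127.1)) ang -0.39 px [281.5 244. ]
t recess(z30) 1941 ctr [ 0.4865 -0.2734] ext (np.float64(44.7), np.float64(44.9)) ang 1.88 px [341.1 252. ]
t recess(z30) 1625 ctr [ 0.542  -0.2722] ext (np.float64(27.6), np.float64(62.5)) ang 1.68 px [341.7 228.8]
t recess(z30) 2723 ctr [ 0.5975 -0.2708] ext (np.float64(44.9), np.float64(62.8)) ang 0.93 px [339.9 205.5]
t recess(z30) 1585 ctr [ 0.6535 -0.2691] ext (np.float64(44.6), np.float64(45.2)) ang -0.58 px [338.5 181.5]
t grip 732 ctr [ 0.4404 -0.2258] ext (np.float64(24.3), np.float64(34.9)) ang -0.46 px [322.4 273.8]
t grip 156 ctr [ 0.4681 -0.2594] ext (np.float64(8.8), np.float64(18.4)) ang -0.48 px [335.9 261.2]
```

The fixture and tray are both yawed about +1.45°. Next I'll take a close look above the tray.

Emit:
{"fn": "step_arm", "kwargs": {
  "increments": [
    [-1,-0.004,0.016,0.026,0,0,-1.5],
    [-1,-0.004,0.016,0.026,0,0,0],
    [-1,-0.004,0.016,0.026,0,0,0],
    [-1,-0.004,0.016,0.026,0,0,0],
    [-1,0,0,0,0,0,0]
  ]
}}

```text
time: 4.47
tcp_pos: [0.4933, -0.1307, 0.198]
eef_rot: [0.041, -3.137, -0.004]
force: [-0.8, -0.1, -0.7]
opening: 1.0
gripper_force: 0.0
```

Emit:
{"fn": "step_arm", "kwargs": {
  "increments": [
    [-1,0,0,0,0,0,0],
    [-1,0,0,0,0,0,0],
    [-1,0,0,0,0,0,0],
    [-1,0,0,0,0,0,0],
    [-1,0,0,0,0,0,0]
  ]
}}

```text
time: 4.88
tcp_pos: [0.4952, -0.1344, 0.2021]
eef_rot: [-0.038, 3.14, -0.001]
force: [0.7, -0.2, 0.7]
opening: 0.998
gripper_force: 0.0
```

```bash
python3 - <<'E'
from h import *
import pickle
delta((.54,-.1325,.1))
P=env.camera_params("wrist"); I=env.get_image("wrist")[:,:,::-1]
pickle.dump((P,I),open("w4.pkl","wb"))
show(blobs(P,I,(.36,-.20),(.66,-.07),.034,.034,75,close=1,amin=500),"dark")
show(blobs(P,I,(.36,-.20),(.66,-.07),.034,.035,150,False,close=13,opn=5,amin=300),"cells")
cv2.imwrite("pics/w4.png",I)
E
```

```text
t 4.88 tcp [ 0.4952 -0.1344  0.2021] yaw 1.38 tool z [ 0.002 -0.001 -1.   ] open 0.998 shift mm [-44.6   0.9 102.1]
dark 15383 ctr [ 0.5133 -0.1314] ext (np.float64(222.9), np.float64(74.7)) ang 1.45 px [317.1 184.4]
cells 45857 ctr [ 0.5088 -0.1324] ext (np.float64(304.8), np.float64(175.2)) ang 1.36 px [318.5 171. ]
```

View pics/w4.png

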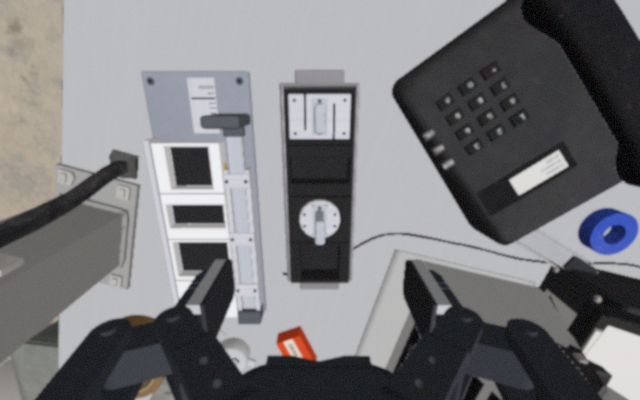

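The view shows the block cell at (320,116), the round cell at (320,220), and the tray running straight along the image. Next come the cell centres and the height from two views.

```bash
cat >> h.py <<'E'
def cells(P,I,lo=(.36,-.20),hi=(.66,-.06),S=3):
    """bright cells within the dark tray hull: px contours (hull), largest first by area"""
    t=max(blobs(P,I,lo,hi,.034,.034,75,amin=3000),key=lambda o:o[0])
    M=np.zeros((400*S,640*S),np.uint8); cv2.fillConvexPoly(M,np.int32((t[5]+.5)*S),1); M=cv2.erode(M,np.ones((5,5)))
    g=cv2.resize(cv2.cvtColor(np.ascontiguousarray(I),cv2.COLOR_BGR2GRAY),None,fx=S,fy=S,interpolation=cv2.INTER_CUBIC)
    m=cv2.morphologyEx((g>110).astype(np.uint8)*M,cv2.MORPH_CLOSE,np.ones((13,13)))
    cs=[(cv2.convexHull(c)[:,0]+.5)/S-.5 for c in cv2.findContours(m,cv2.RETR_EXTERNAL,cv2.CHAIN_APPROX_NONE)[0] if cv2.contourArea(c)>300*S]
    return t,sorted(cs,key=lambda c:c[:,1].mean())
E
python3 - <<'E'
from h import *
import pickle
C={}
for n in("w3","w4"):
    P,I=pickle.load(open(n+".pkl","rb")); t,cs=cells(P,I); C[n]=(P,cs); show([t],n)
    for c in cs:
        X=1000*ray(P,c,.035)[:,:2].astype(np.float32); r=cv2.minAreaRect(X); print(n,"cell ctr",np.round(r[0],1),"size",np.round(r[1],1),round(r[2],1),"px",c.mean(0).round(1), "topleft-most etc", X.min(0).round(1),X.max(0).round(1))
# height of block cell from rect corners
def cor(c): return sorted(cv2.boxPoints(cv2.minAreaRect(c.astype(np.float32))).tolist(),key=lambda p:np.arctan2(p[1]-c[:,1].mean(),p[0]-c[:,0].mean()))
a,b=[(C[n][0],cor(C[n][1][0])) for n in("w3","w4")]
print(tri(a[0],a[1],b[0],b[1]).round(4))
E
```

```text
w3 15526 ctr [ 0.5134 -0.1327] ext (np.float64(222.5), np.float64(75.3)) ang 1.43 px [360.6 190.1]
w3 cell ctr [ 430.3 -133.8] size [46. 64.] 1.3 px [366.9 120.1] topleft-most etc [ 406.8 -166.2] [ 453.6 -101.6]
w3 cell ctr [ 541.5 -130.8] size [48.1 47.9] 57.8 px [363.  198.1] topleft-most etc [ 517.6 -154.5] [ 569.8 -107. ]
w4 15383 ctr [ 0.5133 -0.1314] ext (np.float64(222.9), np.float64(74.7)) ang 1.45 px [317.1 184.4]
w4 cell ctr [ 430.2 -133.7] size [44.4 63. ] 1.4 px [320.6 117.3] topleft-most etc [ 407.3 -165.5] [ 453.1 -101.9]
w4 cell ctr [ 542.1 -130.2] size [49.4 48.2] 45.2 px [319.8 218.1] topleft-most etc [ 517.7 -154. ] [ 573.4 -107.3]
[[ 0.4083 -0.1665  0.0234]
 [ 0.4069 -0.1028  0.0331]
 [ 0.4502 -0.1021  0.0502]
 [ 0.453  -0.1654  0.0394]]
```

The body-top height comes out at about 36 mm against the expected 35, and the cells sit 112 mm apart as they should. The round cell is at (0.5415,-0.131) and the block cell at (0.430,-0.1337). I'll go to the round cell's tab.

Emit:
{"fn": "step_arm", "kwargs": {
  "increments": [
    [0,-0.0155,0.001,0.02,0,0,0],
    [0,-0.0155,0.001,0.03,0,0,0],
    [0,-0.0155,0.001,0.03,0,0,0],
    [0,0,0,0.02,0,0,0],
    [0,0,0,0,0,0,0]
  ]
}}

```text
time: 5.35
tcp_pos: [0.5399, -0.1291, 0.0977]
eef_rot: [0.039, -3.136, -0.003]
force: [-1.3, -0.2, -0.1]
opening: 0.498
gripper_force: 0.0
```

Emit:
{"fn": "step_arm", "kwargs": {
  "increments": [
    [0,0,0,0,0,0,0],
    [0,0,0,0,0,0,0],
    [0,0,0,0,0,0,0],
    [0,0,0,0,0,0,0],
    [0,0,0,0,0,0,0]
  ]
}}

```text
time: 5.77
tcp_pos: [0.5416, -0.1298, 0.1022]
eef_rot: [-0.039, 3.14, -0.001]
force: [0.6, 0.0, -0.4]
opening: 0.5
gripper_force: 0.0
```

```bash
python3 - <<'E'
from h import *
delta((.5415,-.1308,.04))
P=env.camera_params("wrist"); I=env.get_image("wrist")[:,:,::-1]; cv2.imwrite("pics/w5.png",I)
E
```

```text
t 5.77 tcp [ 0.5416 -0.1298  0.1022] yaw 1.41 tool z [ 0.002 -0.001 -1.   ] open 0.5 shift mm [ 0.2 -1.  62.2]
```

View pics/w5.png

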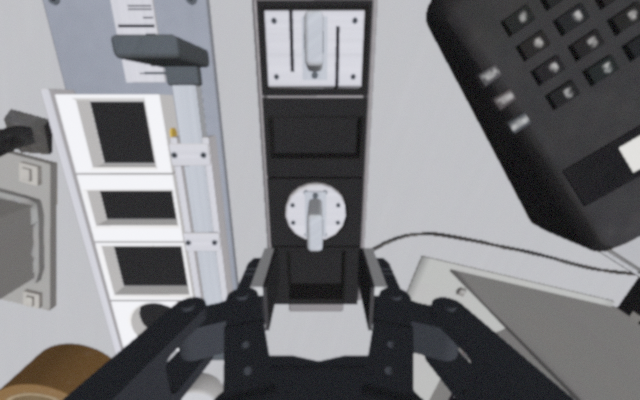

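The tab sits centred between the open pads (tab x 315, pads 265/375), so I'll descend and grip.

Emit:
{"fn": "step_arm", "kwargs": {
  "increments": [
    [0,0,-0.0008,0.02,0,0,0],
    [0,0,0,0.02,0,0,0],
    [0,0,0,0.015,0,0,0],
    [0,0,0,0.006,0,0,0],
    [0,0,0,0,0,0,0]
  ]
}}

```text
time: 6.23
tcp_pos: [0.5407, -0.1302, 0.0393]
eef_rot: [0.039, -3.14, -0.001]
force: [0.3, 0.1, 0.6]
opening: 0.5
gripper_force: 0.0
```

Emit:
{"fn": "step_arm", "kwargs": {
  "increments": [
    [1,0,0,0,0,0,0],
    [1,0,0,0,0,0,0],
    [1,0,0,0,0,0,0],
    [1,0,0,0,0,0,0],
    [1,0,0,0,0,0,0]
  ],
  "grip_force": 50
}}

```text
time: 6.65
tcp_pos: [0.5419, -0.1308, 0.0409]
eef_rot: [-0.039, 3.14, -0.001]
force: [1.0, -5.2, 5.5]
opening: 0.106
gripper_force: 53.0
```

```bash
python3 - <<'E'
from h import *
delta((.5415,-.1308,.12)); s=env.state(); print(s["force"],s["moment"],s["gripper_force"])
E
```

```text
t 6.65 tcp [ 0.5419 -0.1308  0.0409] yaw 1.42 tool z [ 0.002 -0.001 -1.   ] open 0.106 shift mm [  0.3  -0.  -79.2]
[ 0.96590543 -5.22185827  5.54577523] [-0.72323084  0.01987803  0.05952547] 52.962908148765564
```

Gripped at about 9 mm opening, which fits the tab. Lifting straight up.

Emit:
{"fn": "step_arm", "kwargs": {
  "increments": [
    [1,0,0,-0.01,0,0,0],
    [1,0,0,-0.015,0,0,0],
    [1,0,0,-0.02,0,0,0],
    [1,0,0,-0.02,0,0,0],
    [1,0,0,-0.02,0,0,0]
  ]
}}

```text
time: 7.07
tcp_pos: [0.5408, -0.13, 0.1261]
eef_rot: [0.039, -3.141, -0.001]
force: [0.1, 0.2, -2.6]
opening: 0.103
gripper_force: 51.8
```

Emit:
{"fn": "step_arm", "kwargs": {
  "increments": [
    [1,0,0,0,0,0,0],
    [1,0,0,0,0,0,0],
    [1,0,0,0,0,0,0],
    [1,0,0,0,0,0,0],
    [1,0,0,0,0,0,0]
  ]
}}

```text
time: 7.48
tcp_pos: [0.5407, -0.1301, 0.1241]
eef_rot: [0.039, -3.14, -0.001]
force: [-0.3, 0.6, -2.0]
opening: 0.109
gripper_force: 51.8
```

```bash
python3 - <<'E'
from h import *
import pickle
delta((.6535,-.2691,.125)); s=env.state(); print(s["force"],s["gripper_force"])
P=env.camera_params("wrist"); I=env.get_image("wrist")[:,:,::-1]; pickle.dump((P,I),open("w6.pkl","wb"))
g=cv2.cvtColor(np.ascontiguousarray(I),cv2.COLOR_BGR2GRAY)
z=s["tcp_pos"][2]-.0409+.035   # body top height if held as gripped
c=s["tcp_pos"]
show(blobs(P,I,(c[0]-.05,c[1]-.033),(c[0]+.02,c[1]+.033),z,z,140,False,close=5,opn=5,amin=200),"held")
# nests: near recess floors/rims
show(blobs(P,I,(.45,-.35),(.72,-.21),.03,.03,90,amin=500),"rec")
cv2.imwrite("pics/w6.png",I)
E
```

```text
t 7.48 tcp [ 0.5407 -0.1301  0.1241] yaw 1.42 tool z [-0.002  0.001 -1.   ] open 0.109 shift mm [-109.4 -141.7   -1.2]
[-0.32125577  0.56985948 -2.03187224] 51.835395097732544
held 764 ctr [ 0.5259 -0.1607] ext (np.float64(71.4), np.float64(13.2)) ang 0.27 px [266.9 225.8]
held 2840 ctr [ 0.5267 -0.1235] ext (np.float64(71.3), np.float64(60.5)) ang 5.37 px [302.8 237. ]
rec 1496 ctr [ 0.4862 -0.2687] ext (np.float64(42.2), np.float64(37.1)) ang 1.4 px [138.3 129.1]
rec 1083 ctr [ 0.4935 -0.3435] ext (np.float64(34.3), np.float64(47.5)) ang -14.58 px [ 50.5 132.2]
rec 1145 ctr [ 0.5406 -0.2672] ext (np.float64(22.7), np.float64(53.8)) ang 1.37 px [153.1 197.7]
rec 1944 ctr [ 0.5949 -0.2658] ext (np.float64(37.5), np.float64(53.9)) ang 1.36 px [165.5 257. ]
rec 13028 ctr [ 0.677  -0.3131] ext (np.float64(92.2), np.float64(215.2)) ang 1.32 px [113.6 325.9]
```

View pics/w6.png

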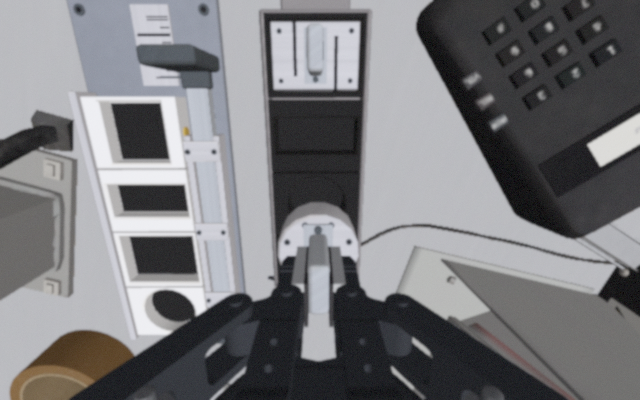

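The cell is held cleanly, with the disc front at (320,200). Now I'll compute the nest positions from the recess edges, with the near edge on the rim plane and the far edge on the floor plane, checked against the given sizes.

```bash
cat >> h.py <<'E'
def nests(P,I,zr=.030,zf=.016,ang=1.45,thr=100,lo=(.45,-.33),hi=(.685,-.225)):
    c=-P["R"].T@P["t"]; a=np.radians(ang); Q=np.array([[np.cos(a),np.sin(a)],[-np.sin(a),np.cos(a)]]) # world->fixture axes
    for o in blobs(P,I,lo,hi,.03,.03,thr,amin=700):
        r=1000*ray(P,o[5],zr)[:,:2]@Q.T; f=1000*ray(P,o[5],zf)[:,:2]@Q.T; cc=1000*Q@c[:2]; e=[]
        for k in(0,1):
            lo_=(r if cc[k]<r[:,k].min() else f)[:,k].min(); hi_=(r if cc[k]>r[:,k].max() else f)[:,k].max(); e.append((lo_,hi_))
        e=np.array(e); m=e.mean(1)@Q/1000
        print("nest ctr",m.round(4),"size",(e[:,1]-e[:,0]).round(1),"px",o[4])
E
python3 - <<'E'
from h import *
import pickle
for n in("top","w3","w4","w6"):
    if n=="top": P,I=env.camera_params("top"),cv2.imread("pics/top0.png")
    else: P,I=pickle.load(open(n+".pkl","rb"))
    print(n,-P["R"].T@P["t"]); nests(P,I)
E
```

```text
top [ 0.45597558 -0.21277601  0.89759135]
nest ctr [ 0.4869 -0.2741] size [45.3 46.3] px [341.1 252. ]
nest ctr [ 0.5428 -0.2729] size [28.3 63.7] px [341.7 228.8]
nest ctr [ 0.599  -0.2714] size [47.1 64.1] px [339.9 205.5]
nest ctr [ 0.6552 -0.2697] size [48.2 46.6] px [338.5 181.5]
w3 [ 0.3991149  -0.19625939  0.44915233]
nest ctr [ 0.488  -0.2736] size [44.5 44.1] px [264.8 164.1]
nest ctr [ 0.5439 -0.2723] size [26.5 61.4] px [266.6 199.8]
nest ctr [ 0.6003 -0.2708] size [45.1 61.7] px [269.4 233.9]
nest ctr [ 0.6561 -0.2696] size [45.5 44.6] px [274.2 263.6]
w4 [ 0.41391806 -0.13502494  0.34425614]
nest ctr [ 0.4874 -0.2734] size [44.7 44.9] px [191.6 166.4]
nest ctr [ 0.5435 -0.2721] size [27.  62.7] px [198.  214.6]
nest ctr [ 0.6369 -0.2915] size [118.8 114.2] px [215.8 280.5]
w6 [ 0.45984412 -0.13102365  0.26656718]
nest ctr [ 0.4876 -0.2733] size [44.  45.9] px [136.5 129.8]
nest ctr [ 0.5434 -0.272 ] size [27.3 63.6] px [155.1 198.1]
nest ctr [ 0.5996 -0.2706] size [46.3 63.5] px [171.7 256.7]
nest ctr [ 0.6643 -0.2572] size [65.8 70.8] px [165.6 299.4]
```

```bash
python3 - <<'E'
from h import *
import pickle
P,I=pickle.load(open("w6.pkl","rb")); g=cv2.cvtColor(np.ascontiguousarray(I),cv2.COLOR_BGR2GRAY)
print(g[192:250:1,322].tolist())
for r in range(212,250,6): print(r,g[r,270:366:2].tolist())
for y in (198,199,200,201): print("bottom",ray(P,(320,y),.0922).round(4))
for y in (222,224,226,228): print("top",ray(P,(320,y),.1182).round(4))
E
```

```text
[41, 45, 41, 45, 46, 43, 40, 45, 46, 67, 88, 110, 119, 123, 121, 126, 123, 124, 124, 128, 129, 138, 159, 184, 198, 203, 203, 205, 205, 203, 198, 184, 171, 176, 183, 179, 169, 164, 166, 169, 172, 163, 144, 124, 115, 115, 117, 118, 115, 113, 115, 116, 115, 117, 116, 115, 118, 115]
212 [144, 129, 90, 43, 43, 45, 42, 44, 43, 41, 56, 94, 114, 118, 121, 123, 123, 120, 122, 123, 124, 124, 124, 125, 127, 129, 129, 129, 132, 132, 132, 136, 135, 133, 135, 134, 123, 86, 52, 42, 38, 48, 42, 47, 89, 139, 169, 186]
218 [165, 129, 103, 46, 40, 41, 44, 46, 78, 109, 115, 120, 122, 132, 147, 164, 179, 191, 197, 201, 204, 203, 203, 204, 204, 204, 203, 205, 205, 204, 202, 197, 187, 174, 160, 150, 143, 141, 139, 122, 65, 43, 40, 47, 97, 142, 170, 187]
224 [169, 131, 110, 47, 47, 43, 58, 96, 113, 126, 153, 181, 194, 201, 205, 201, 158, 144, 153, 170, 175, 174, 173, 169, 167, 167, 171, 171, 172, 164, 152, 143, 180, 206, 206, 204, 205, 195, 168, 149, 139, 93, 48, 57, 106, 148, 173, 187]
230 [173, 128, 117, 56, 47, 55, 108, 157, 185, 199, 206, 208, 209, 209, 207, 208, 205, 192, 190, 193, 194, 189, 141, 98, 9
[... 407 characters left out ...]
 92, 176, 206, 207, 207, 206, 207, 205, 195, 190, 168, 112, 113, 117, 116, 115, 117, 115, 126, 146, 184, 192, 199, 208, 208, 208, 209, 208, 204, 152, 71, 100, 183, 208, 202, 157, 138, 114, 86]
248 [183, 148, 128, 95, 142, 197, 208, 210, 209, 209, 209, 209, 208, 188, 124, 113, 112, 114, 89, 82, 109, 115, 116, 117, 116, 117, 118, 126, 132, 97, 83, 112, 114, 111, 120, 177, 209, 209, 208, 209, 210, 210, 209, 207, 171, 167, 186, 187]
bottom [[ 0.5169 -0.1283  0.0922]]
bottom [[ 0.5175 -0.1283  0.0922]]
bottom [[ 0.5182 -0.1282  0.0922]]
bottom [[ 0.5189 -0.1282  0.0922]]
top [[ 0.522  -0.1283  0.1182]]
top [[ 0.5232 -0.1283  0.1182]]
top [[ 0.5244 -0.1283  0.1182]]
top [[ 0.5256 -0.1282  0.1182]]
```

Held cell centre matches the TCP to about 1 mm. Moving over the round nest at (0.6557,-0.2693).

Emit:
{"fn": "step_arm", "kwargs": {
  "increments": [
    [1,-0.0223,-0.0284,0,0,0,0],
    [1,-0.0223,-0.0284,0,0,0,0],
    [1,-0.0223,-0.0284,0,0,0,0],
    [1,-0.0223,-0.0284,0,0,0,0],
    [1,-0.0223,-0.0284,0,0,0,0]
  ]
}}

```text
time: 7.95
tcp_pos: [0.6568, -0.2708, 0.1244]
eef_rot: [0.039, -3.14, -0.001]
force: [0.3, 1.3, -2.5]
opening: 0.11
gripper_force: 51.6
```

Emit:
{"fn": "step_arm", "kwargs": {
  "increments": [
    [1,0,0,0.02,0,0,0],
    [1,0,0,0.02,0,0,0],
    [1,0,0,0,0,0,0],
    [1,0,0,0,0,0,0],
    [1,0,0,0,0,0,0]
  ]
}}

```text
time: 8.37
tcp_pos: [0.6564, -0.2694, 0.0858]
eef_rot: [-0.039, 3.141, -0.0]
force: [0.3, 0.1, -2.5]
opening: 0.111
gripper_force: 51.6
```

```bash
python3 - <<'E'
from h import *
import pickle
delta((.6557,-.2693,.048)); s=env.state(); print(s["force"],s["gripper_force"])
P=env.camera_params("wrist"); I=env.get_image("wrist")[:,:,::-1]; pickle.dump((P,I),open("w7.pkl","wb"))
nests(P,I)
cv2.imwrite("pics/w7.png",I)
E
```

```text
t 8.37 tcp [ 0.6564 -0.2694  0.0858] yaw 1.43 tool z [ 0. -0. -1.] open 0.111 shift mm [ 0.7  0.1 37.8]
[ 0.27418628  0.10737819 -2.54993536] 51.64326846599579
nest ctr [ 0.5439 -0.2724] size [27.5 62.9] px [318.2  48.5]
nest ctr [ 0.5997 -0.2709] size [44.6 63. ] px [320.5 134.5]
nest ctr [ 0.6461 -0.2698] size [29.5 46.4] px [314.5 199.6]
```

View pics/w7.png

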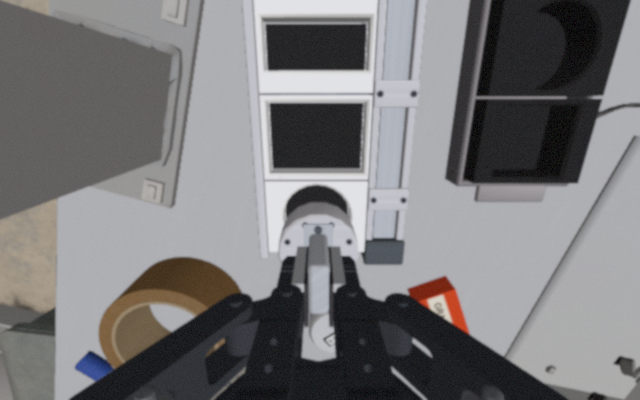

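The cell is over the round recess and the nest fit repeats, giving (0.6557,-0.2695). Lowering.

Emit:
{"fn": "step_arm", "kwargs": {
  "increments": [
    [1,0.0007,0,0.01,0,0,0],
    [1,0,0,0.008,0,0,0],
    [1,0,0,0.006,0,0,0],
    [1,0,0,0.004,0,0,0],
    [1,0,0,0,0,0,0]
  ]
}}

```text
time: 8.83
tcp_pos: [0.6549, -0.2693, 0.0558]
eef_rot: [0.039, -3.14, -0.001]
force: [-0.5, 0.2, -2.8]
opening: 0.108
gripper_force: 51.6
```

Emit:
{"fn": "step_arm", "kwargs": {
  "increments": [
    [1,0,0,0.003,0,0,0],
    [1,0,0,0.003,0,0,0],
    [1,0,0,0.002,0,0,0],
    [1,0,0,0.001,0,0,0],
    [1,0,0,0,0,0,0]
  ]
}}

```text
time: 9.25
tcp_pos: [0.6556, -0.2696, 0.0481]
eef_rot: [-0.039, 3.141, -0.0]
force: [-0.4, 0.3, -1.8]
opening: 0.109
gripper_force: 51.6
```

Emit:
{"fn": "step_arm", "kwargs": {
  "increments": [
    [1,0,0,0.001,0,0,0],
    [1,0,0,0.0005,0,0,0],
    [1,0,0,0,0,0,0],
    [0,0,0,0,0,0,0],
    [0,0,0,0,0,0,0]
  ]
}}

```text
time: 9.67
tcp_pos: [0.6558, -0.2697, 0.047]
eef_rot: [-0.039, 3.141, -0.001]
force: [0.7, 0.4, 0.4]
opening: 0.379
gripper_force: 0.0
```

Emit:
{"fn": "step_arm", "kwargs": {
  "increments": [
    [0,0,0,0,0,0,0],
    [0,0,0,-0.02,0,0,0],
    [0,0,0,-0.03,0,0,0],
    [0,0,0,-0.03,0,0,0],
    [0,0,0,0,0,0,0]
  ]
}}

```text
time: 10.08
tcp_pos: [0.6582, -0.2709, 0.1327]
eef_rot: [-0.039, 3.134, -0.006]
force: [0.7, -0.2, 1.1]
opening: 0.499
gripper_force: 0.0
```

```bash
python3 - <<'E'
from h import *
delta((.430,-.1337,.125)); s=env.state(); print(s["force"])
I=env.get_image("wrist")[:,:,::-1]; cv2.imwrite("pics/w8.png",I)
P=env.camera_params("wrist"); t,cs=cells(P,I,lo=(.38,-.19),hi=(.64,-.06)); show([t])
T=env.camera_params("top");I=env.get_image("top")[:,:,::-1]; t,cs=cells(T,I,lo=(.38,-.19),hi=(.64,-.06)); show([t])
for c in cs:
  X=1000*ray(T,c,.035)[:,:2].astype(np.float32); r=cv2.minAreaRect(X); print(np.round(r[0],1),np.round(r[1],1))
cv2.imwrite("pics/t8.png",I)
E
```

```text
t 10.08 tcp [ 0.6582 -0.2709  0.1327] yaw 1.42 tool z [ 0.007 -0.004 -1.   ] open 0.499 shift mm [224.8 142.8   5.5]
[ 0.697704   -0.16373722  1.09072849]
 8846 ctr [ 0.5657 -0.1333] ext (np.float64(116.6), np.float64(80.3)) ang 1.58 px [481.6 105.7]Traceback (most recent call last):
  File "<stdin>", line 5, in <module>
  File "h.py", line 37, in cells
    t=max(blobs(P,I,lo,hi,.034,.034,75,amin=3000),key=lambda o:o[0])
ValueError: max() iterable argument is empty
```

View pics/w8.png

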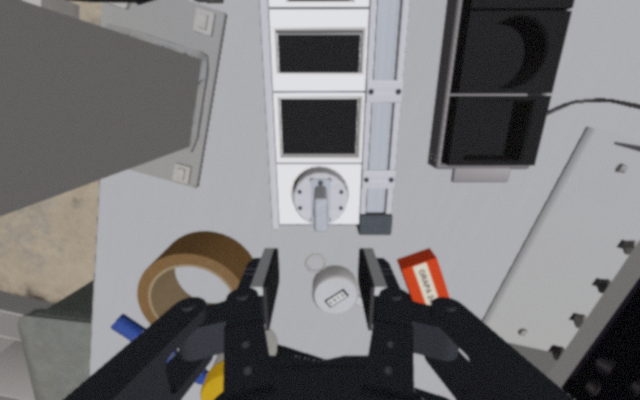

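The round cell sits level in its nest at (320,195), with one tab up. Now the block cell.

Emit:
{"fn": "step_arm", "kwargs": {
  "increments": [
    [0,0.032,0.0204,-0.01,0,0,0],
    [0,0.032,0.0204,-0.01,0,0,0],
    [0,0.032,0.0204,0,0,0,0],
    [0,0.032,0.0204,0,0,0,0],
    [0,0.032,0.0204,0,0,0,0]
  ]
}}

```text
time: 10.6
tcp_pos: [0.4908, -0.1704, 0.1458]
eef_rot: [0.039, -3.14, -0.001]
force: [0.5, 1.2, 0.3]
opening: 0.501
gripper_force: 0.0
```

Emit:
{"fn": "step_arm", "kwargs": {
  "increments": [
    [0,0.032,0.0204,0,0,0,0],
    [0,0.0328,0.0204,0,0,0,0],
    [0,0,0,0,0,0,0],
    [0,0,0,0,0,0,0],
    [0,0,0,0,0,0,0]
  ]
}}

```text
time: 11.02
tcp_pos: [0.4278, -0.1327, 0.1464]
eef_rot: [-0.039, 3.141, -0.0]
force: [0.2, 0.7, 0.9]
opening: 0.504
gripper_force: 0.0
```

```bash
python3 - <<'E'
from h import *
import pickle
delta((.430,-.1337,.041)); s=env.state(); print(s["force"])
P=env.camera_params("wrist");I=env.get_image("wrist")[:,:,::-1]; pickle.dump((P,I),open("w9.pkl","wb"))
show(blobs(P,I,(.36,-.20),(.56,-.06),.034,.034,75,amin=500),"dark")
show(blobs(P,I,(.41,-.165),(.45,-.103),.035,.035,150,False,close=17,amin=500),"cellpart")
cv2.imwrite("pics/w9.png",I)
E
```

```text
t 11.02 tcp [ 0.4278 -0.1327  0.1464] yaw 1.42 tool z [ 0. -0. -1.] open 0.504 shift mm [ -2.2  -1.1 105.4]
[0.21139858 0.66735119 0.9399884 ]
dark 11171 ctr [ 0.4794 -0.1323] ext (np.float64(162.3), np.float64(73.3)) ang 1.43 px [313.8 203.3]
dark 2728 ctr [ 0.5197 -0.0649] ext (np.float64(76.9), np.float64(52.8)) ang 6.83 px [371.2 271.1]
dark 2570 ctr [ 0.5226 -0.1906] ext (np.float64(78.6), np.float64(45.6)) ang -4.87 px [264.1 270.8]
cellpart 2522 ctr [ 0.429  -0.1347] ext (np.float64(41.8), np.float64(64.1)) ang 1.39 px [314.5 196. ]
```

Emit:
{"fn": "step_arm", "kwargs": {
  "increments": [
    [0,-0.0022,-0.001,0.03,0,0,0],
    [0,0,0,0.03,0,0,0],
    [0,0,0,0.025,0,0,0],
    [0,0,0,0.015,0,0,0],
    [0,0,0,0.005,0,0,0]
  ]
}}

```text
time: 11.48
tcp_pos: [0.4295, -0.1335, 0.0391]
eef_rot: [0.038, -3.139, -0.002]
force: [-1.3, -0.6, -0.0]
opening: 0.498
gripper_force: 0.0
```

Emit:
{"fn": "step_arm", "kwargs": {
  "increments": [
    [0,0,0,0,0,0,0],
    [0,0,0,0,0,0,0],
    [1,0,0,0,0,0,0],
    [1,0,0,0,0,0,0],
    [1,0,0,0,0,0,0]
  ],
  "grip_force": 50
}}

```text
time: 11.9
tcp_pos: [0.4302, -0.1337, 0.0424]
eef_rot: [-0.039, 3.14, -0.001]
force: [-0.6, -1.0, -3.7]
opening: 0.104
gripper_force: 51.7
```

Emit:
{"fn": "step_arm", "kwargs": {
  "increments": [
    [1,0,0,0,0,0,0],
    [1,0,0,0,0,0,0],
    [1,0,0,0,0,0,0],
    [1,0,0,0,0,0,0],
    [1,0,0,0,0,0,0]
  ]
}}

```text
time: 12.32
tcp_pos: [0.4302, -0.1338, 0.0423]
eef_rot: [-0.039, 3.14, -0.002]
force: [-0.1, -3.8, 8.6]
opening: 0.108
gripper_force: 53.7
```

Emit:
{"fn": "step_arm", "kwargs": {
  "increments": [
    [1,0,0,-0.01,0,0,0],
    [1,0,0,-0.015,0,0,0],
    [1,0,0,-0.02,0,0,0],
    [1,0,0,-0.02,0,0,0],
    [1,0,0,-0.02,0,0,0]
  ]
}}

```text
time: 12.73
tcp_pos: [0.4291, -0.1331, 0.1276]
eef_rot: [0.039, -3.141, -0.0]
force: [-0.3, -1.0, -3.9]
opening: 0.106
gripper_force: 51.6
```

Emit:
{"fn": "step_arm", "kwargs": {
  "increments": [
    [1,0,0,0,0,0,0],
    [1,0,0,0,0,0,0],
    [1,0,0,0,0,0,0],
    [1,0,0,0,0,0,0],
    [1,0,0,0,0,0,0]
  ]
}}

```text
time: 13.15
tcp_pos: [0.429, -0.1331, 0.1257]
eef_rot: [0.039, -3.14, -0.001]
force: [0.9, 0.1, -3.8]
opening: 0.105
gripper_force: 51.9
```

```bash
python3 - <<'E'
from h import *
import pickle
delta((.5998,-.2708,.125)); s=env.state(); print(s["force"])
P=env.camera_params("wrist");I=env.get_image("wrist")[:,:,::-1]; pickle.dump((P,I),open("w10.pkl","wb"))
g=cv2.cvtColor(np.ascontiguousarray(I),cv2.COLOR_BGR2GRAY); c=s["tcp_pos"]; zt=c[2]-.0423+.035
# near bottom/top edges of held body along two columns either side of the tab, and side edges
for dy in(-.018,.018):
    q=proj(P,[(c[0]-.022,c[1]+dy,zt)])[0]; u=int(q[0]); v=int(q[1]); print("col",u,"exp top row",q.round(1),"exp bottom row",proj(P,[(c[0]-.022,c[1]+dy,zt-.026)])[0].round(1),"from",v-28,g[v-28:v+8,u].tolist())
v=int(proj(P,[(c[0]-.017,c[1],zt)])[0][1]); e=proj(P,[(c[0]-.017,c[1]-.031,zt),(c[0]-.017,c[1]+.031,zt)])[:,0]; print("row",v,"exp",e.round(1))
for u in e.astype(int): print(u-10,g[v,u-10:u+11].tolist())
E
```

```text
t 13.15 tcp [ 0.429  -0.1331  0.1257] yaw 1.42 tool z [-0.002  0.001 -1.   ] open 0.105 shift mm [-167.4 -141.9    0.3]
[ 0.86213522  0.11171235 -3.79642546]
col 283 exp top row [283.5 214.5] exp bottom row [288.1 199.3] from 186 [43, 36, 38, 42, 41, 33, 38, 36, 39, 38, 41, 31, 38, 45, 53, 74, 101, 119, 119, 122, 122, 121, 120, 121, 122, 122, 123, 121, 135, 155, 177, 195, 199, 201, 202, 204]
col 349 exp top row [350. 216.] exp bottom row [345.7 200.6] from 187 [39, 40, 35, 42, 41, 33, 42, 32, 41, 41, 37, 42, 37, 60, 112, 149, 170, 174, 167, 161, 155, 147, 137, 133, 127, 125, 125, 139, 162, 183, 194, 202, 204, 204, 205, 206]
row 223 exp [259.8 373.1]
249 [181, 182, 183, 181, 182, 182, 180, 184, 180, 182, 181, 180, 174, 171, 184, 197, 201, 201, 202, 199, 191]
363 [130, 126, 140, 168, 190, 202, 205, 206, 205, 198, 188, 176, 178, 182, 183, 182, 183, 182, 183, 183, 185]
```

Cell edges agree with the held model within 1 px. Moving to the block nest.

Emit:
{"fn": "step_arm", "kwargs": {
  "increments": [
    [1,-0.0279,-0.0237,0,0,0,0],
    [1,-0.0279,-0.0237,0,0,0,0],
    [1,-0.0279,-0.0237,0,0,0,0],
    [1,-0.0279,-0.0237,0,0,0,0],
    [1,-0.0279,-0.0237,0,0,0,0]
  ]
}}

```text
time: 13.62
tcp_pos: [0.5728, -0.2493, 0.1258]
eef_rot: [0.039, -3.14, -0.001]
force: [0.3, -0.4, -2.5]
opening: 0.107
gripper_force: 51.7
```

Emit:
{"fn": "step_arm", "kwargs": {
  "increments": [
    [1,-0.0279,-0.0237,0,0,0,0],
    [1,0,0,0.02,0,0,0],
    [1,0,0,0.02,0,0,0],
    [1,0,0,0,0,0,0],
    [1,0,0,0,0,0,0]
  ]
}}

```text
time: 14.03
tcp_pos: [0.5993, -0.2707, 0.0852]
eef_rot: [0.039, -3.138, -0.003]
force: [-0.4, 0.7, -3.1]
opening: 0.105
gripper_force: 51.7
```

```bash
python3 - <<'E'
from h import *
import pickle
delta((.5996,-.2710,.0493)); s=env.state(); print(s["force"])
P=env.camera_params("wrist");I=env.get_image("wrist")[:,:,::-1]; pickle.dump((P,I),open("w11.pkl","wb"))
nests(P,I)
E
```

```text
t 14.03 tcp [ 0.5993 -0.2707  0.0852] yaw 1.41 tool z [-0.003  0.002 -1.   ] open 0.105 shift mm [-0.5 -0.4 35.9]
[-0.42022441  0.71709658 -3.08628211]
nest ctr [ 0.4879 -0.2739] size [45.1 44.8] px [313.3  51.9]
nest ctr [ 0.5433 -0.2725] size [27.3 62.8] px [315.2 140. ]
nest ctr [ 0.6372 -0.2985] size [120.3 119.3] px [312.7 217.3]
nest ctr [ 0.6517 -0.2277] size [88.2 65.5] px [347.7 270.3]
```

Emit:
{"fn": "step_arm", "kwargs": {
  "increments": [
    [1,-0.0003,-0.0004,0.01,0,0,0],
    [1,0,0,0.008,0,0,0],
    [1,0,0,0.006,0,0,0],
    [1,0,0,0.003,0,0,0],
    [1,0,0,0,0,0,0]
  ]
}}

```text
time: 14.5
tcp_pos: [0.6003, -0.2715, 0.0588]
eef_rot: [0.039, -3.14, -0.001]
force: [-0.3, -0.1, -3.4]
opening: 0.107
gripper_force: 51.8
```

Emit:
{"fn": "step_arm", "kwargs": {
  "increments": [
    [1,0,0,0.003,0,0,0],
    [1,0,0,0.002,0,0,0],
    [1,0,0,0.002,0,0,0],
    [1,0,0,0.0015,0,0,0],
    [1,0,0,0,0,0,0]
  ]
}}

```text
time: 14.92
tcp_pos: [0.6006, -0.2717, 0.0509]
eef_rot: [0.039, -3.141, -0.0]
force: [-0.2, 0.1, -4.1]
opening: 0.107
gripper_force: 51.8
```

Emit:
{"fn": "step_arm", "kwargs": {
  "increments": [
    [1,0,0,0.001,0,0,0],
    [1,0,0,0.001,0,0,0],
    [1,0,0,0.0005,0,0,0],
    [1,0,0,0,0,0,0],
    [1,0,0,0,0,0,0]
  ]
}}

```text
time: 15.33
tcp_pos: [0.6008, -0.272, 0.0493]
eef_rot: [-0.039, 3.141, -0.001]
force: [-2.8, 1.0, 6.7]
opening: 0.103
gripper_force: 53.2
```

Contact at exactly the expected height, so it is seated. Release, rise and go toward the draw grip.

Emit:
{"fn": "step_arm", "kwargs": {
  "increments": [
    [0,0,0,0,0,0,0],
    [0,0,0,0,0,0,0],
    [0,0,0,0,0,0,0],
    [0,0,0,-0.02,0,0,0],
    [0,0,0,-0.03,0,0,0]
  ]
}}

```text
time: 15.75
tcp_pos: [0.5992, -0.2709, 0.0966]
eef_rot: [0.039, -3.137, -0.004]
force: [-0.3, -0.5, 0.3]
opening: 0.5
gripper_force: 0.0
```

Emit:
{"fn": "step_arm", "kwargs": {
  "increments": [
    [0,0,0,-0.04,0,0,0],
    [0,0.032,0.01,0,0,0,0],
    [0,0.032,0.01,0,0,0,0],
    [0,0.032,0.01,0,0,0,0],
    [0,0.032,0.01,0,0,0,0]
  ]
}}

```text
time: 16.17
tcp_pos: [0.4704, -0.2344, 0.1388]
eef_rot: [-0.039, 3.141, -0.001]
force: [0.7, -1.0, -0.4]
opening: 0.5
gripper_force: 0.0
```

Emit:
{"fn": "step_arm", "kwargs": {
  "increments": [
    [0,0.032,0.01,-0.01,0,0,0],
    [0,0,0,0,0,0,0],
    [0,0,0,0,0,0,0],
    [0,0,0,0,0,0,0],
    [0,0,0,0,0,0,0]
  ]
}}

```text
time: 16.58
tcp_pos: [0.4405, -0.2262, 0.1486]
eef_rot: [-0.039, 3.14, -0.001]
force: [0.6, -0.3, -0.6]
opening: 0.501
gripper_force: 0.0
```

```bash
python3 - <<'E'
from h import *
import pickle
delta((.438,-.225,.14)); s=env.state(); print(s["force"],s["qpos"].round(2))
P=env.camera_params("wrist");I=env.get_image("wrist")[:,:,::-1]; pickle.dump((P,I),open("w12.pkl","wb"));cv2.imwrite("pics/w12.png",I)
o=blobs(P,I,(.39,-.26),(.47,-.19),.068,.068,100,opn=5,amin=100);show(o)
q=proj(P,[(.432,-.243,.068),(.432,-.207,.068),(.444,-.207,.068),(.444,-.243,.068),(.432,-.225,.03)]);print(q.round(1).tolist())
g=cv2.cvtColor(np.ascontiguousarray(I),cv2.COLOR_BGR2GRAY)
u,v=q[:4].mean(0).astype(int); print(u,v); print(g[v-25:v+40,u].tolist()); print(g[v,u-40:u+41].tolist())
E
```

```text
t 16.58 tcp [ 0.4405 -0.2262  0.1486] yaw 1.42 tool z [ 0.001 -0.001 -1.   ] open 0.501 shift mm [2.5 1.3 8.6]
[ 0.57517097 -0.31980561 -0.5900668 ] [-0.6   0.42  1.76  0.    0.96 -2.19]
 704 ctr [ 0.4285 -0.2253] ext (np.float64(23.1), np.float64(33.7)) ang 1.41 px [320.9 194.4]
 322 ctr [ 0.4599 -0.2554] ext (np.float64(22.1), np.float64(15.3)) ang 1.39 px [285.  225.3]
[[295.6, 196.3], [341.2, 197.4], [340.4, 211.6], [295.6, 210.5], [318.4, 183.9]]
318 203
[119, 79, 49, 49, 44, 51, 46, 46, 44, 52, 46, 47, 52, 45, 52, 61, 71, 82, 85, 83, 83, 84, 85, 85, 84, 86, 81, 93, 122, 154, 175, 182, 183, 181, 182, 183, 182, 182, 182, 182, 183, 183, 182, 183, 182, 182, 181, 183, 181, 183, 182, 182, 180, 183, 183, 183, 182, 183, 183, 183, 183, 182, 184, 183, 181]
[143, 143, 142, 141, 141, 142, 139, 143, 145, 143, 144, 144, 145, 143, 144, 145, 143, 139, 124, 95, 75, 75, 80, 87, 86, 88, 87, 85, 86, 88, 85, 85, 88, 83, 82, 84, 84, 85, 86, 83, 86, 84, 85, 84, 85, 83, 86, 87, 89, 84, 87, 81, 88, 82, 85, 87, 85, 88, 86, 86, 88, 94, 121, 147, 168, 173, 173, 174, 173, 173, 175, 174, 175, 173, 173, 174, 176, 174, 174, 175, 175]
```

Grip centre measures about (0.4345,-0.2253), and q6 = -2.19, so I'll turn +90° about tool z (q6 goes to -0.6), which puts the camera on the tray side.

Emit:
{"fn": "step_arm", "kwargs": {
  "increments": [
    [0,0.006,0.001,0,0,0,7],
    [0,0,0,0,0,0,7],
    [0,0,0,0,0,0,7],
    [0,0,0,0,0,0,7],
    [0,0,0,0,0,0,7]
  ]
}}

```text
time: 17.05
tcp_pos: [0.4342, -0.2251, 0.1483]
eef_rot: [-0.916, -3.005, -0.0]
force: [0.2, 0.9, 0.3]
opening: 0.5
gripper_force: 0.0
```

Emit:
{"fn": "step_arm", "kwargs": {
  "increments": [
    [0,0,0,0,0,0,7],
    [0,0,0,0,0,0,7],
    [0,0,0,0,0,0,7],
    [0,0,0,0,0,0,7],
    [0,0,0,0,0,0,7]
  ]
}}

```text
time: 17.47
tcp_pos: [0.4342, -0.2251, 0.1483]
eef_rot: [-1.777, -2.59, 0.0]
force: [0.3, -0.1, 0.4]
opening: 0.502
gripper_force: 0.0
```

Emit:
{"fn": "step_arm", "kwargs": {
  "increments": [
    [0,0,0,0,0,0,7],
    [0,0,0,0,0,0,7],
    [0,0,0,0,0,0,6],
    [0,0,0,0,0,0,0],
    [0,0,0,0,0,0,0]
  ]
}}

```text
time: 17.88
tcp_pos: [0.434, -0.225, 0.1484]
eef_rot: [-2.19, -2.253, 0.0]
force: [0.5, -0.5, -0.2]
opening: 0.5
gripper_force: 0.0
```

```bash
python3 - <<'E'
from h import *
import pickle
delta((.4345,-.2253,.042)); s=env.state(); print(s["force"],s["qpos"].round(2))
P=env.camera_params("wrist");I=env.get_image("wrist")[:,:,::-1]; pickle.dump((P,I),open("w13.pkl","wb"));cv2.imwrite("pics/w13.png",I)
q=proj(P,[(.4285,-.243,.068),(.4285,-.207,.068),(.4405,-.207,.068),(.4405,-.243,.068)]);print(q.round(1).tolist())
g=cv2.cvtColor(np.ascontiguousarray(I),cv2.COLOR_BGR2GRAY)
u,v=q[:4].mean(0).astype(int); print(u,v); print("row",u-30,g[v,u-30:u+31].tolist()); print("col",v-40,g[v-40:v+41,u].tolist())
E
```

```text
t 17.88 tcp [ 0.434  -0.225   0.1484] yaw -88.37 tool z [-0.  0. -1.] open 0.5 shift mm [ -0.3   0.5 106.4]
[ 0.47201468 -0.54895525 -0.15540355] [-0.6   0.41  1.78 -0.    0.95 -0.63]
[[308.4, 231.6], [309.2, 189.5], [324.6, 189.9], [323.0, 232.0]]
316 210
row 286 [174, 178, 188, 195, 192, 183, 179, 189, 192, 178, 155, 149, 169, 189, 192, 183, 180, 190, 195, 195, 184, 179, 187, 179, 155, 112, 87, 89, 87, 86, 85, 87, 89, 89, 92, 83, 87, 84, 98, 117, 134, 153, 179, 193, 196, 193, 184, 167, 153, 150, 151, 149, 151, 149, 150, 145, 154, 173, 186, 189, 191]
col 170 [176, 164, 145, 135, 126, 104, 77, 67, 66, 69, 68, 65, 69, 65, 70, 70, 72, 66, 73, 77, 84, 85, 89, 90, 89, 90, 91, 88, 93, 93, 92, 91, 88, 90, 89, 90, 89, 90, 90, 87, 85, 89, 90, 90, 87, 87, 88, 88, 92, 91, 89, 88, 91, 89, 90, 87, 88, 85, 90, 119, 161, 189, 197, 192, 175, 158, 149, 147, 148, 145, 146, 145, 145, 147, 148, 146, 147, 145, 148, 146, 147]
```

View pics/w13.png

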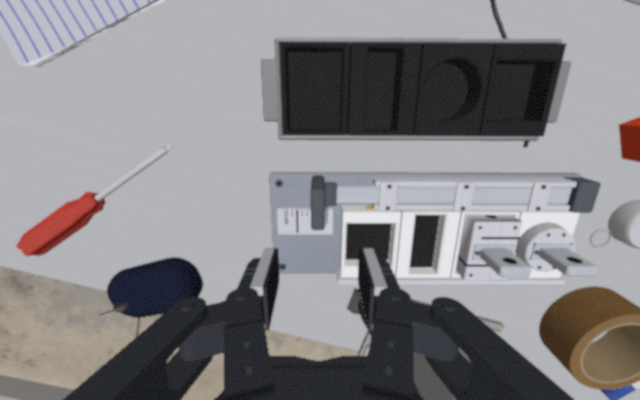

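Both cells sit in their nests at (490,245) and (550,245), and the grip plate's top spans columns 311-324, so its centre x ≈ 0.4355. Descend on the grip.

Emit:
{"fn": "step_arm", "kwargs": {
  "increments": [
    [0,-0.0003,0.0014,0.03,0,0,0],
    [0,0,0,0.03,0,0,0],
    [0,0,0,0.025,0,0,0],
    [0,0,0,0.015,0,0,0],
    [0,0,0,0.006,0,0,0]
  ]
}}

```text
time: 18.35
tcp_pos: [0.4342, -0.2246, 0.0405]
eef_rot: [-2.188, -2.25, 0.001]
force: [-0.5, 1.2, -0.5]
opening: 0.503
gripper_force: 0.0
```

Emit:
{"fn": "step_arm", "kwargs": {
  "increments": [
    [0,0,0,0,0,0,0],
    [0,0,0,0,0,0,0],
    [1,0,0,0,0,0,0],
    [1,0,0,0,0,0,0],
    [1,0,0,0,0,0,0]
  ],
  "grip_force": 60
}}

```text
time: 18.77
tcp_pos: [0.4334, -0.2252, 0.0436]
eef_rot: [-2.191, -2.249, 0.003]
force: [-9.2, -8.3, 22.4]
opening: 0.124
gripper_force: 59.7
```

Emit:
{"fn": "step_arm", "kwargs": {
  "increments": [
    [1,0,0,0,0,0,0],
    [1,0,0,0,0,0,0],
    [1,0,0,0,0,0,0],
    [1,0,0,0,0,0,0],
    [1,0,0,0,0,0,0]
  ]
}}

```text
time: 19.18
tcp_pos: [0.4335, -0.2253, 0.0436]
eef_rot: [-2.192, -2.249, 0.002]
force: [-15.5, -7.0, 16.9]
opening: 0.128
gripper_force: 59.0
```

Gripped (≈11 mm opening). The plate at its home stop reads TCP x ≈ 0.4335. First pull, toward x = 0.4035.

Emit:
{"fn": "step_arm", "kwargs": {
  "increments": [
    [1,0,-0.007,0,0,0,0],
    [1,0,-0.008,0,0,0,0],
    [1,0,-0.008,0,0,0,0],
    [1,0,-0.006,0,0,0,0],
    [1,0,0,0,0,0,0]
  ]
}}

```text
time: 19.6
tcp_pos: [0.4064, -0.2261, 0.0437]
eef_rot: [2.192, 2.247, 0.002]
force: [9.0, 7.8, 2.9]
opening: 0.128
gripper_force: 58.7
```

```bash
python3 - <<'E'
from h import *
import pickle
delta((.4035,-.226,.0436)); s=env.state(); print(s["force"])
P=env.camera_params("wrist");I=env.get_image("wrist")[:,:,::-1]; pickle.dump((P,I),open("w14.pkl","wb"));cv2.imwrite("pics/w14.png",I)
E
```

```text
t 19.6 tcp [ 0.4064 -0.2261  0.0437] yaw -88.59 tool z [ 0.003 -0.001 -1.   ] open 0.128 shift mm [ 0.2 -2.9  0.1]
[9.01505815 7.83876675 2.91901095]
```

Emit:
{"fn": "step_arm", "kwargs": {
  "increments": [
    [1,0,-0.003,0,0,0,0],
    [1,0,0,0,0,0,0],
    [1,0,0,0,0,0,0],
    [1,0,0,0,0,0,0],
    [1,0,0,0,0,0,0]
  ]
}}

```text
time: 20.07
tcp_pos: [0.4042, -0.2262, 0.0437]
eef_rot: [2.192, 2.247, 0.002]
force: [7.0, 6.2, 5.9]
opening: 0.123
gripper_force: 58.8
```

```bash
python3 - <<'E'
from h import *
delta((.4035,-.226,.0436)); s=env.state(); print(s["force"])
P=env.camera_params("wrist");I=env.get_image("wrist")[:,:,::-1];cv2.imwrite("pics/w15.png",I)
q=proj(P,[(.40,-.25,.05)])[0].astype(int); print(q)
a=np.clip(q-[75,75],0,[490,250]); c=I[a[1]:a[1]+150,a[0]:a[0]+150]; J=cv2.imread("pics/w12.png"); Q=env.camera_params("wrist")
cv2.imwrite("pics/w15c.png",np.hstack([cv2.resize(c,(400,400),interpolation=cv2.INTER_CUBIC),cv2.resize(J[80:230,220:370],(400,400),interpolation=cv2.INTER_CUBIC)]))
E
```

```text
t 20.07 tcp [ 0.4042 -0.2262  0.0437] yaw -88.57 tool z [ 0.003 -0.001 -1.   ] open 0.123 shift mm [ 0.2 -0.7  0.1]
[7.04128375 6.21484768 5.90786608]
[305 307]
```

View pics/w15c.png

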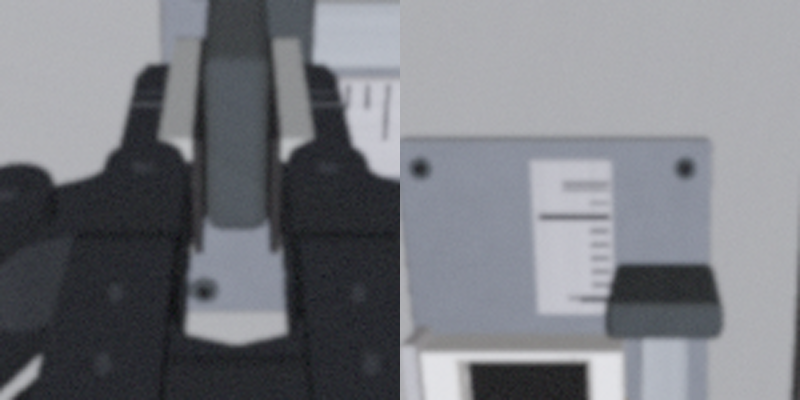

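The right panel shows the scale: zero line at row 298, long line at 216, double line at 186. The left panel shows the plate between the pads. The pull is 29.3 mm so far, so I'll add 1 mm and hold.

Emit:
{"fn": "step_arm", "kwargs": {
  "increments": [
    [1,0,-0.001,0,0,0,0],
    [1,0,0,0,0,0,0],
    [1,0,0,0,0,0,0],
    [1,0,0,0,0,0,0],
    [1,0,0,0,0,0,0]
  ]
}}

```text
time: 20.53
tcp_pos: [0.4033, -0.2262, 0.0437]
eef_rot: [2.192, 2.247, 0.002]
force: [8.8, 8.1, 5.0]
opening: 0.126
gripper_force: 58.9
```

Emit:
{"fn": "step_arm", "kwargs": {
  "increments": [
    [1,0,0,0,0,0,0],
    [1,0,0,0,0,0,0],
    [1,0,0,0,0,0,0],
    [1,0,0,0,0,0,0],
    [1,0,0,0,0,0,0]
  ]
}}

```text
time: 20.95
tcp_pos: [0.4033, -0.2262, 0.0437]
eef_rot: [2.191, 2.247, 0.002]
force: [8.9, 7.2, 4.4]
opening: 0.124
gripper_force: 58.9
```

Emit:
{"fn": "step_arm", "kwargs": {
  "increments": [
    [1,0,0,0,0,0,0],
    [1,0,0,0,0,0,0],
    [1,0,0,0,0,0,0],
    [1,0,0,0,0,0,0],
    [1,0,0,0,0,0,0]
  ]
}}

```text
time: 21.37
tcp_pos: [0.4033, -0.2262, 0.0437]
eef_rot: [2.191, 2.247, 0.002]
force: [8.0, 7.1, 7.0]
opening: 0.129
gripper_force: 58.9
```

Emit:
{"fn": "step_arm", "kwargs": {
  "increments": [
    [1,0,0,0,0,0,0],
    [1,0,0,0,0,0,0],
    [1,0,0,0,0,0,0],
    [1,0,0,0,0,0,0],
    [1,0,0,0,0,0,0]
  ]
}}

```text
time: 21.78
tcp_pos: [0.4033, -0.2262, 0.0437]
eef_rot: [2.191, 2.247, 0.002]
force: [8.3, 7.6, 5.4]
opening: 0.131
gripper_force: 58.9
```

Emit:
{"fn": "step_arm", "kwargs": {
  "increments": [
    [1,0,0.008,0,0,0,0],
    [1,0,0.008,0,0,0,0],
    [1,0,0.008,0,0,0,0],
    [1,0,0.007,0,0,0,0],
    [1,0,0.0015,0,0,0,0]
  ]
}}

```text
time: 22.2
tcp_pos: [0.4336, -0.2252, 0.0436]
eef_rot: [-2.191, -2.25, 0.003]
force: [-22.0, -8.9, 22.4]
opening: 0.131
gripper_force: 62.2
```

Emit:
{"fn": "step_arm", "kwargs": {
  "increments": [
    [1,0,0,0,0,0,0],
    [1,0,0,0,0,0,0],
    [1,0,0,0,0,0,0],
    [1,0,0,0,0,0,0],
    [1,0,0,0,0,0,0]
  ]
}}

```text
time: 22.62
tcp_pos: [0.4335, -0.2253, 0.0436]
eef_rot: [-2.193, -2.249, 0.001]
force: [-12.0, -4.6, 14.2]
opening: 0.127
gripper_force: 61.1
```

Home is again 0.4335, pressed against the stop. Second pull.

Emit:
{"fn": "step_arm", "kwargs": {
  "increments": [
    [1,0,-0.008,0,0,0,0],
    [1,0,-0.008,0,0,0,0],
    [1,0,-0.008,0,0,0,0],
    [1,0,-0.006,0,0,0,0],
    [1,0,-0.0025,0,0,0,0]
  ]
}}

```text
time: 23.03
tcp_pos: [0.4027, -0.2262, 0.0437]
eef_rot: [2.192, 2.247, 0.002]
force: [10.7, 8.6, 3.6]
opening: 0.127
gripper_force: 60.2
```

Emit:
{"fn": "step_arm", "kwargs": {
  "increments": [
    [1,0,0,0,0,0,0],
    [1,0,0,0,0,0,0],
    [1,0,0,0,0,0,0],
    [1,0,0,0,0,0,0],
    [1,0,0,0,0,0,0]
  ]
}}

```text
time: 23.45
tcp_pos: [0.4033, -0.2262, 0.0437]
eef_rot: [2.192, 2.247, 0.002]
force: [8.0, 7.1, 4.5]
opening: 0.128
gripper_force: 60.4
```

Emit:
{"fn": "step_arm", "kwargs": {
  "increments": [
    [1,0,0,0,0,0,0],
    [1,0,0,0,0,0,0],
    [1,0,0,0,0,0,0],
    [1,0,0,0,0,0,0],
    [1,0,0,0,0,0,0]
  ]
}}

```text
time: 23.87
tcp_pos: [0.4033, -0.2262, 0.0437]
eef_rot: [2.192, 2.247, 0.002]
force: [8.2, 7.2, 5.5]
opening: 0.127
gripper_force: 60.4
```

Emit:
{"fn": "step_arm", "kwargs": {
  "increments": [
    [1,0,0,0,0,0,0],
    [1,0,0,0,0,0,0],
    [1,0,0,0,0,0,0],
    [1,0,0,0,0,0,0],
    [1,0,0,0,0,0,0]
  ]
}}

```text
time: 24.28
tcp_pos: [0.4033, -0.2262, 0.0437]
eef_rot: [2.192, 2.247, 0.002]
force: [8.3, 7.7, 5.6]
opening: 0.128
gripper_force: 60.4
```

Emit:
{"fn": "step_arm", "kwargs": {
  "increments": [
    [1,0,0,0,0,0,0],
    [1,0,0,0,0,0,0],
    [1,0,0,0,0,0,0],
    [1,0,0,0,0,0,0],
    [1,0,0,0,0,0,0]
  ]
}}

```text
time: 24.7
tcp_pos: [0.4033, -0.2262, 0.0437]
eef_rot: [2.191, 2.247, 0.002]
force: [8.4, 7.4, 6.0]
opening: 0.131
gripper_force: 60.4
```

Emit:
{"fn": "step_arm", "kwargs": {
  "increments": [
    [1,0,0.008,0,0,0,0],
    [1,0,0.008,0,0,0,0],
    [1,0,0.008,0,0,0,0],
    [1,0,0.007,0,0,0,0],
    [1,0,0.0015,0,0,0,0]
  ]
}}

```text
time: 25.12
tcp_pos: [0.4336, -0.2252, 0.0436]
eef_rot: [-2.191, -2.25, 0.003]
force: [-22.7, -9.3, 22.5]
opening: 0.124
gripper_force: 63.4
```

Emit:
{"fn": "step_arm", "kwargs": {
  "increments": [
    [1,0,0,0,0,0,0],
    [1,0,0,0,0,0,0],
    [1,0,0,0,0,0,0],
    [1,0,0,0,0,0,0],
    [1,0,0,0,0,0,0]
  ]
}}

```text
time: 25.53
tcp_pos: [0.4335, -0.2253, 0.0436]
eef_rot: [-2.193, -2.249, 0.001]
force: [-12.1, -2.8, 14.7]
opening: 0.126
gripper_force: 62.3
```

Third pull, then release at home and rise.

Emit:
{"fn": "step_arm", "kwargs": {
  "increments": [
    [1,0,-0.008,0,0,0,0],
    [1,0,-0.008,0,0,0,0],
    [1,0,-0.008,0,0,0,0],
    [1,0,-0.006,0,0,0,0],
    [1,0,-0.0025,0,0,0,0]
  ]
}}

```text
time: 25.95
tcp_pos: [0.4027, -0.2262, 0.0437]
eef_rot: [2.192, 2.247, 0.002]
force: [11.2, 8.5, 3.5]
opening: 0.131
gripper_force: 61.2
```

Emit:
{"fn": "step_arm", "kwargs": {
  "increments": [
    [1,0,0,0,0,0,0],
    [1,0,0,0,0,0,0],
    [1,0,0,0,0,0,0],
    [1,0,0,0,0,0,0],
    [1,0,0,0,0,0,0]
  ]
}}

```text
time: 26.37
tcp_pos: [0.4033, -0.2262, 0.0437]
eef_rot: [2.192, 2.247, 0.002]
force: [8.2, 6.9, 5.4]
opening: 0.126
gripper_force: 61.4
```

Emit:
{"fn": "step_arm", "kwargs": {
  "increments": [
    [1,0,0,0,0,0,0],
    [1,0,0,0,0,0,0],
    [1,0,0,0,0,0,0],
    [1,0,0,0,0,0,0],
    [1,0,0,0,0,0,0]
  ]
}}

```text
time: 26.78
tcp_pos: [0.4033, -0.2262, 0.0437]
eef_rot: [2.192, 2.247, 0.002]
force: [8.2, 6.6, 5.8]
opening: 0.131
gripper_force: 61.4
```

Emit:
{"fn": "step_arm", "kwargs": {
  "increments": [
    [1,0,0,0,0,0,0],
    [1,0,0,0,0,0,0],
    [1,0,0,0,0,0,0],
    [1,0,0,0,0,0,0],
    [1,0,0,0,0,0,0]
  ]
}}

```text
time: 27.2
tcp_pos: [0.4033, -0.2262, 0.0437]
eef_rot: [2.192, 2.247, 0.002]
force: [8.3, 7.1, 5.6]
opening: 0.129
gripper_force: 61.4
```

Emit:
{"fn": "step_arm", "kwargs": {
  "increments": [
    [1,0,0,0,0,0,0],
    [1,0,0,0,0,0,0],
    [1,0,0,0,0,0,0],
    [1,0,0,0,0,0,0],
    [1,0,0,0,0,0,0]
  ]
}}

```text
time: 27.62
tcp_pos: [0.4033, -0.2262, 0.0437]
eef_rot: [2.192, 2.247, 0.002]
force: [8.6, 7.7, 5.7]
opening: 0.129
gripper_force: 61.4
```

Emit:
{"fn": "step_arm", "kwargs": {
  "increments": [
    [1,0,0.008,0,0,0,0],
    [1,0,0.008,0,0,0,0],
    [1,0,0.008,0,0,0,0],
    [1,0,0.007,0,0,0,0],
    [1,0,0.0015,0,0,0,0]
  ]
}}

```text
time: 28.03
tcp_pos: [0.4336, -0.2252, 0.0436]
eef_rot: [-2.191, -2.25, 0.003]
force: [-22.9, -8.7, 22.2]
opening: 0.123
gripper_force: 64.2
```

Emit:
{"fn": "step_arm", "kwargs": {
  "increments": [
    [1,0,0,0,0,0,0],
    [1,0,0,0,0,0,0],
    [1,0,0,0,0,0,0],
    [1,0,0,0,0,0,0],
    [0,0,0,0,0,0,0]
  ]
}}

```text
time: 28.45
tcp_pos: [0.4342, -0.2253, 0.0435]
eef_rot: [2.193, 2.249, -0.0]
force: [-0.1, 0.4, 0.2]
opening: 0.253
gripper_force: 0.0
```

Emit:
{"fn": "step_arm", "kwargs": {
  "increments": [
    [0,0,0,0,0,0,0],
    [0,0,0,0,0,0,0],
    [0,0,0,0,0,0,0],
    [0,0,0,-0.02,0,0,0],
    [0,0,0,-0.03,0,0,0]
  ]
}}

```text
time: 28.87
tcp_pos: [0.4333, -0.2243, 0.0915]
eef_rot: [-2.191, -2.246, 0.001]
force: [-0.7, -0.3, 0.9]
opening: 0.499
gripper_force: 0.0
```

Emit:
{"fn": "step_arm", "kwargs": {
  "increments": [
    [0,0,0,-0.04,0,0,-7],
    [0,0,0,-0.02,0,0,-7],
    [0,0,0,0,0,0,-7],
    [0,0,0,0,0,0,-7],
    [0,0,0,0,0,0,-7]
  ]
}}

```text
time: 29.28
tcp_pos: [0.4347, -0.2252, 0.1533]
eef_rot: [1.407, 2.808, -0.0]
force: [-0.2, 0.6, -0.3]
opening: 0.5
gripper_force: 0.0
```

Emit:
{"fn": "step_arm", "kwargs": {
  "increments": [
    [0,0,0,0,0,0,-7],
    [0,0,0,0,0,0,-7],
    [0,0,0,0,0,0,-7],
    [0,0,0,0,0,0,-7],
    [0,0,0,0,0,0,-7]
  ]
}}

```text
time: 29.7
tcp_pos: [0.4344, -0.2251, 0.1527]
eef_rot: [0.498, 3.102, 0.0]
force: [-0.0, -0.5, -0.1]
opening: 0.497
gripper_force: 0.0
```

Emit:
{"fn": "step_arm", "kwargs": {
  "increments": [
    [0,0,0,0,0,0,-7],
    [0,0,0,0,0,0,-7],
    [0,0,0,0,0,0,-6],
    [0,0,0,0,0,0,0],
    [0,0,0,0,0,0,0]
  ]
}}

```text
time: 30.12
tcp_pos: [0.4344, -0.2251, 0.1527]
eef_rot: [-0.034, 3.141, -0.0]
force: [-0.1, -0.3, 0.3]
opening: 0.499
gripper_force: 0.0
```

```bash
python3 - <<'E'
from h import *
import pickle
delta((.6006,-.2717,.1484)); s=env.state(); print(s["force"])
P=env.camera_params("wrist");I=env.get_image("wrist")[:,:,::-1]; pickle.dump((P,I),open("w16.pkl","wb"));cv2.imwrite("pics/w16.png",I)
show(blobs(P,I,(.36,-.21),(.56,-.06),.034,.034,75,amin=2000),"tray part")
nests(P,I)
o=blobs(P,I,(.38,-.26),(.47,-.19),.068,.068,100,opn=5,amin=100);show(o,"grip")
E
```

```text
t 30.12 tcp [ 0.4344 -0.2251  0.1527] yaw 1.23 tool z [ 0. -0. -1.] open 0.499 shift mm [-165.1  -50.1    4.3]
[-0.05778699 -0.30968372  0.32446168]
tray part 15367 ctr [ 0.4798 -0.1247] ext (np.float64(163.1), np.float64(116.7)) ang 1.53 px [406.1 213.4]
nest ctr [ 0.5838 -0.2922] size [237.3 136.1] px [260.8 285.2]
grip 728 ctr [ 0.4277 -0.2254] ext (np.float64(23.7), np.float64(33.7)) ang 1.2 px [318.7 196.2]
grip 335 ctr [ 0.4594 -0.2556] ext (np.float64(22.1), np.float64(15.9)) ang 0.64 px [284.2 230.7]
```

The bar is home. Now the block cell goes back first.

Emit:
{"fn": "step_arm", "kwargs": {
  "increments": [
    [0,-0.033,-0.01,0,0,0,-0.2],
    [0,-0.033,-0.01,0,0,0,0],
    [0,-0.033,-0.01,0,0,0,0],
    [0,-0.033,-0.01,0,0,0,0],
    [0,-0.033,-0.01,0,0,0,0]
  ]
}}

```text
time: 30.58
tcp_pos: [0.6022, -0.2708, 0.1526]
eef_rot: [-0.039, 3.141, -0.0]
force: [0.4, -0.2, -0.7]
opening: 0.502
gripper_force: 0.0
```

Emit:
{"fn": "step_arm", "kwargs": {
  "increments": [
    [0,0,0,0.03,0,0,0],
    [0,0,0,0.03,0,0,0],
    [0,0,0,0,0,0,0],
    [0,0,0,0,0,0,0],
    [0,0,0,0,0,0,0]
  ]
}}

```text
time: 31.0
tcp_pos: [0.601, -0.2708, 0.094]
eef_rot: [-0.042, 3.141, -0.001]
force: [-0.2, 0.3, 0.1]
opening: 0.496
gripper_force: 0.0
```

```bash
python3 - <<'E'
from h import *
delta((.6002,-.2714,.0493))
E
```

```text
t 31.0 tcp [ 0.601  -0.2708  0.094 ] yaw 1.53 tool z [ 0.001 -0.    -1.   ] open 0.496 shift mm [ 0.8 -0.6 44.7]
```

Emit:
{"fn": "step_arm", "kwargs": {
  "increments": [
    [0,0.0006,-0.0006,0.02,0,0,0],
    [0,0,0,0.015,0,0,0],
    [0,0,0,0.009,0,0,0],
    [0,0,0,0,0,0,0],
    [1,0,0,0,0,0,0]
  ],
  "grip_force": 50
}}

```text
time: 31.42
tcp_pos: [0.6005, -0.2714, 0.0498]
eef_rot: [-0.044, 3.14, -0.001]
force: [-0.5, -0.0, -0.0]
opening: 0.375
gripper_force: 0.0
```

Emit:
{"fn": "step_arm", "kwargs": {
  "increments": [
    [1,0,0,0,0,0,0],
    [1,0,0,0,0,0,0],
    [1,0,0,0,0,0,0],
    [1,0,0,0,0,0,0],
    [1,0,0,0,0,0,0]
  ]
}}

```text
time: 31.83
tcp_pos: [0.6008, -0.2716, 0.05]
eef_rot: [-0.044, 3.14, -0.002]
force: [-0.6, -1.1, 7.2]
opening: 0.106
gripper_force: 54.3
```

Emit:
{"fn": "step_arm", "kwargs": {
  "increments": [
    [1,0,0,-0.01,0,0,0],
    [1,0,0,-0.015,0,0,0],
    [1,0,0,-0.02,0,0,0],
    [1,0,0,-0.02,0,0,0],
    [1,0,0,-0.02,0,0,0]
  ]
}}

```text
time: 32.25
tcp_pos: [0.5999, -0.271, 0.1353]
eef_rot: [0.044, -3.141, -0.0]
force: [0.3, -0.0, -3.5]
opening: 0.11
gripper_force: 52.7
```

Emit:
{"fn": "step_arm", "kwargs": {
  "increments": [
    [1,0.027,0.0225,0,0,0,0],
    [1,0.027,0.0225,0,0,0,0],
    [1,0.027,0.0225,0,0,0,0],
    [1,0.027,0.0225,0,0,0,0],
    [1,0.027,0.0225,0,0,0,0]
  ]
}}

```text
time: 32.67
tcp_pos: [0.4605, -0.1616, 0.1344]
eef_rot: [-0.044, 3.141, -0.0]
force: [1.2, 0.3, -4.2]
opening: 0.105
gripper_force: 52.7
```

Emit:
{"fn": "step_arm", "kwargs": {
  "increments": [
    [1,0,0,0,0,0,0],
    [1,0,0,0,0,0,0],
    [1,0,0,0,0,0,0],
    [1,0,0,0,0,0,0],
    [1,0,0,0,0,0,0]
  ]
}}

```text
time: 33.08
tcp_pos: [0.4629, -0.1632, 0.1338]
eef_rot: [-0.044, 3.14, -0.001]
force: [0.1, -0.1, -4.0]
opening: 0.104
gripper_force: 52.7
```

```bash
python3 - <<'E'
from h import *
import pickle
delta((.4302,-.1337,.13)); s=env.state(); print(s["force"])
P=env.camera_params("wrist");I=env.get_image("wrist")[:,:,::-1]; pickle.dump((P,I),open("w17.pkl","wb"));cv2.imwrite("pics/w17.png",I)
show(blobs(P,I,(.36,-.20),(.66,-.07),.034,.034,75,amin=2000),"tray")
show(blobs(P,I,(.36,-.22),(.66,-.05),.034,.034,130,amin=2000),"tray130")
E
```

```text
t 33.08 tcp [ 0.4629 -0.1632  0.1338] yaw 1.6 tool z [ 0.001 -0.    -1.   ] open 0.104 shift mm [31.8 30.4  3.8]
[ 0.09190907 -0.1204075  -4.01749009]
tray 35843 ctr [ 0.5296 -0.1183] ext (np.float64(261.9), np.float64(185.7)) ang 1.57 px [346.5 190.6]
tray130 47762 ctr [ 0.528  -0.1188] ext (np.float64(268.8), np.float64(243.1)) ang 1.57 px [341.2 195.4]
```

I'll view the tray from the same pose as the earlier picture w6 and compare edges, in case it was knocked.

Emit:
{"fn": "step_arm", "kwargs": {
  "increments": [
    [1,-0.0262,0.0103,0.004,0,0,0.2],
    [1,-0.0262,0.0103,0.004,0,0,0],
    [1,-0.0263,0.0103,0.0017,0,0,0],
    [1,0,0,0,0,0,0],
    [1,0,0,0,0,0,0]
  ]
}}

```text
time: 33.55
tcp_pos: [0.5411, -0.1293, 0.1234]
eef_rot: [-0.041, 3.141, -0.0]
force: [0.4, 0.3, -3.0]
opening: 0.107
gripper_force: 52.7
```

Emit:
{"fn": "step_arm", "kwargs": {
  "increments": [
    [1,0,0,0,0,0,0],
    [1,0,0,0,0,0,0],
    [1,0,0,0,0,0,0],
    [1,0,0,0,0,0,0],
    [1,0,0,0,0,0,0]
  ]
}}

```text
time: 33.97
tcp_pos: [0.5396, -0.1299, 0.1241]
eef_rot: [-0.038, 3.141, -0.0]
force: [-0.3, -0.3, -4.1]
opening: 0.106
gripper_force: 52.7
```

```bash
cat >> h.py <<'E'
def trayedge(P,I,y0=-.13,span=.075,xs=(.42,.435,.45,.465,.48),z=.034,thr=100):
    """outer edges of the dark pocket blocks: y at several x (from scan lines in world), near x edge; subpixel"""
    g=cv2.GaussianBlur(cv2.cvtColor(np.ascontiguousarray(I),cv2.COLOR_BGR2GRAY),(3,3),0).astype(np.float32)
    def prof(A,B,n=600):
        t=np.linspace(0,1,n)[:,None]; W=A+(B-A)*t; q=proj(P,W).astype(np.float32); return W,cv2.remap(g,q[:,0].reshape(-1,1),q[:,1].reshape(-1,1),cv2.INTER_LINEAR)[:,0]
    L=[]
    for x in xs:
        W,v=prof(np.array([x,y0-span,z]),np.array([x,y0+span,z])); d=np.where(v<thr)[0]; L.append((x,W[d[0],1],W[d[-1],1]) if len(d) else (x,np.nan,np.nan))
    L=np.array(L); print("y edges",L.round(4).tolist(),"mid",L[:,1:].mean(1).round(4)," slope deg",np.degrees(np.arctan(np.polyfit(L[:,0],L[:,1],1)[0])).round(2),np.degrees(np.arctan(np.polyfit(L[:,0],L[:,2],1)[0])).round(2))
    for dy in(-.02,0,.02):
        W,v=prof(np.array([.36,y0+dy,z]),np.array([.44,y0+dy,z])); d=np.where(v<thr)[0]; print("near x edge at",y0+dy,W[d[0],0].round(4) if len(d) else None,end="; ")
    print()
E
python3 - <<'E'
from h import *
import pickle
delta((.4302,-.1337,.124))
P=env.camera_params("wrist");I=env.get_image("wrist")[:,:,::-1]; pickle.dump((P,I),open("w18.pkl","wb"));cv2.imwrite("pics/w18.png",I)
for n in("w4","w6","w18"):
    P,I=pickle.load(open(n+".pkl","rb")); print(n); trayedge(P,I,thr=75)
a,b=[cv2.cvtColor(np.ascontiguousarray(pickle.load(open(n+".pkl","rb"))[1]),cv2.COLOR_BGR2GRAY)[0:130,225:405].astype(np.float32) for n in("w6","w18")]
print("mean abs diff",np.abs(a-b).mean()); P=env.camera_params("wrist"); print(proj(P,[(.402,-.134,.034)]))
E
```

```text
t 33.97 tcp [ 0.5396 -0.1299  0.1241] yaw 1.39 tool z [ 0. -0. -1.] open 0.106 shift mm [ 1.094e+02 -1.100e+00  1.000e-01]
w4
y edges [[0.42, -0.1682, -0.0993], [0.435, -0.1677, -0.0988], [0.45, -0.1674, -0.0986], [0.465, -0.1669, -0.0981], [0.48, -0.1667, -0.0978]] mid [-0.1338 -0.1333 -0.133  -0.1325 -0.1323]  slope deg 1.43 1.43
near x edge at -0.15 0.4034; near x edge at -0.13 0.4027; near x edge at -0.11 0.4022; 
w6
y edges [[0.42, -0.1684, -0.055], [0.435, -0.205, -0.0986], [0.45, -0.1677, -0.0983], [0.465, -0.1672, -0.0978], [0.48, -0.1669, -0.0976]] mid [-0.1117 -0.1518 -0.133  -0.1325 -0.1323]  slope deg 15.22 -29.36
near x edge at -0.15 0.36; near x edge at -0.13 0.36; near x edge at -0.11 0.36; 
w18
y edges [[0.42, -0.1679, -0.055], [0.435, -0.205, -0.0983], [0.45, -0.1674, -0.0981], [0.465, -0.1669, -0.0976], [0.48, -0.1664, -0.0973]] mid [-0.1115 -0.1517 -0.1328 -0.1323 -0.1319]  slope deg 15.31 -29.22
near x edge at -0.15 0.36; near x edge at -0.13 0.36; near x edge at -0.11 0.36; 
mean abs diff 42.523376
[[315.00021267  11.80428516]]
```

```bash
python3 - <<'E'
from h import *
import pickle
for n in("w4","w6","w18"):
    P,I=pickle.load(open(n+".pkl","rb")); g=cv2.cvtColor(np.ascontiguousarray(I),cv2.COLOR_BGR2GRAY).astype(np.float32)
    for y in(-.16,-.105):
        x=np.arange(.45,.468,.0005); q=proj(P,np.c_[x,np.full(len(x),y),np.full(len(x),.034)]).astype(np.float32)
        v=cv2.remap(g,q[:,:1].copy(),q[:,1:].copy(),cv2.INTER_LINEAR)[:,0]; print(n,y,"ridge x",x[v.argmax()].round(4),v.max(),"centroid",(x*np.clip(v-v.min()-10,0,None)).sum()/np.clip(v-v.min()-10,0,None).sum())
P,I=pickle.load(open("w18.pkl","rb")); s=env.state(); c=s["tcp_pos"]; zt=c[2]-.0500+.042
g=cv2.cvtColor(np.ascontiguousarray(I),cv2.COLOR_BGR2GRAY)
for dy in(-.018,.018):
    q=proj(P,[(c[0]-.022,c[1]+dy,zt)])[0]; u=int(q[0]); v=int(q[1]); print("col",u,"exp top",q[1].round(1),"exp bot",proj(P,[(c[0]-.022,c[1]+dy,zt-.026)])[0][1].round(1),"from",v-28,g[v-28:v+8,u].tolist())
v=int(proj(P,[(c[0]-.017,c[1],zt)])[0][1]); e=proj(P,[(c[0]-.017,c[1]-.031,zt),(c[0]-.017,c[1]+.031,zt)])[:,0]; print("row",v,"exp",e.round(1))
for u in e.astype(int): print(u-10,g[v,u-10:u+11].tolist())
E
```

```text
w4 -0.16 ridge x 0.4505 202.4082 centroid 0.4516941275947736
w4 -0.105 ridge x 0.45 196.01758 centroid 0.45107983384519884
w6 -0.16 ridge x 0.45 205.17188 centroid 0.45322730058092203
w6 -0.105 ridge x 0.45 197.33203 centroid 0.4535237027718983
w18 -0.16 ridge x 0.459 117.08887 centroid 0.45879895637916235
w18 -0.105 ridge x 0.4575 118.63574 centroid 0.45752464014185235
col 283 exp top 214.1 exp bot 199.0 from 186 [44, 42, 45, 41, 42, 42, 42, 42, 40, 41, 40, 47, 42, 43, 62, 88, 112, 121, 124, 126, 128, 127, 126, 124, 125, 126, 128, 133, 148, 172, 192, 201, 208, 208, 209, 210]
col 349 exp top 215.6 exp bot 200.3 from 187 [44, 44, 46, 44, 47, 40, 44, 45, 44, 46, 45, 45, 50, 82, 130, 163, 179, 175, 170, 165, 160, 152, 140, 133, 131, 129, 133, 149, 174, 195, 204, 209, 211, 211, 212, 211]
row 223 exp [260.2 373. ]
250 [186, 187, 187, 187, 188, 189, 187, 188, 187, 188, 188, 186, 181, 185, 199, 205, 207, 204, 205, 194, 167]
363 [119, 121, 143, 172, 195, 207, 211, 212, 210, 203, 190, 181, 183, 189, 189, 189, 189, 188, 189, 186, 187]
```

```bash
python3 - <<'E'
from h import *
import pickle
for n in("w4","w6","w18"):
    P,I=pickle.load(open(n+".pkl","rb")); g=cv2.cvtColor(np.ascontiguousarray(I),cv2.COLOR_BGR2GRAY).astype(np.float32)
    for y in(-.155,-.11):
        x=np.arange(.4555,.465,.0005); q=proj(P,np.c_[x,np.full(len(x),y),np.full(len(x),.034)]).astype(np.float32)
        v=cv2.remap(g,q[:,:1].copy(),q[:,1:].copy(),cv2.INTER_LINEAR)[:,0]; w=np.clip(v-np.median(v)-10,0,None);print(n,y,x[v.argmax()].round(4),v.max(),(x*w).sum()/w.sum())
delta((.4298,-.1341,.124))
E
```

```text
w4 -0.155 0.463 45.808594 nan
w4 -0.11 0.4605 44.103516 nan
w6 -0.155 0.459 115.6875 0.4589470964586035
w6 -0.11 0.4575 125.71875 0.45768717623557587
w18 -0.155 0.459 116.60547 0.45873267032593934
w18 -0.11 0.4575 119.106445 0.4576548132097976
t 34.02 tcp [ 0.5397 -0.1299  0.1241] yaw 1.39 tool z [ 0. -0. -1.] open 0.107 shift mm [ 1.1e+02 -1.6e+00  1.0e-01]<stdin>:7: RuntimeWarning: invalid value encountered in scalar divide
```

The tray has not moved. The pocket centre is (0.4303,-0.1335), so I'll move over it and lower.

Emit:
{"fn": "step_arm", "kwargs": {
  "increments": [
    [1,0.037,-0.0005,0,0,0,0],
    [1,0.037,-0.0005,0,0,0,0],
    [1,0.0357,-0.0004,0,0,0,0],
    [1,0,0,0.015,0,0,0],
    [1,0,0,0.015,0,0,0]
  ]
}}

```text
time: 34.43
tcp_pos: [0.4288, -0.1339, 0.0945]
eef_rot: [-0.037, 3.14, -0.001]
force: [1.4, -0.0, -2.8]
opening: 0.104
gripper_force: 52.7
```

Emit:
{"fn": "step_arm", "kwargs": {
  "increments": [
    [1,0,0,0,0,0,0],
    [1,0,0,0,0,0,0],
    [1,0,0,0,0,0,0],
    [1,0,0,0,0,0,0],
    [1,0,0,0,0,0,0]
  ]
}}

```text
time: 34.85
tcp_pos: [0.4308, -0.1339, 0.0945]
eef_rot: [-0.039, 3.14, -0.001]
force: [-0.0, 0.3, -3.6]
opening: 0.108
gripper_force: 52.6
```

```bash
python3 - <<'E'
from h import *
delta((.4301,-.1339,.043))
E
```

```text
t 34.85 tcp [ 0.4308 -0.1339  0.0945] yaw 1.43 tool z [ 0.001 -0.    -1.   ] open 0.108 shift mm [ 0.7  0.  51.5]
```

Emit:
{"fn": "step_arm", "kwargs": {
  "increments": [
    [1,0.0004,0,0.01,0,0,0],
    [1,0,0,0.008,0,0,0],
    [1,0,0,0.006,0,0,0],
    [1,0,0,0.004,0,0,0],
    [1,0,0,0.003,0,0,0]
  ]
}}

```text
time: 35.27
tcp_pos: [0.4297, -0.1337, 0.0624]
eef_rot: [0.039, -3.141, -0.0]
force: [0.8, 0.2, -4.3]
opening: 0.104
gripper_force: 52.7
```

Emit:
{"fn": "step_arm", "kwargs": {
  "increments": [
    [1,0,0,0.003,0,0,0],
    [1,0,0,0.003,0,0,0],
    [1,0,0,0.003,0,0,0],
    [1,0,0,0.003,0,0,0],
    [1,0,0,0,0,0,0]
  ]
}}

```text
time: 35.68
tcp_pos: [0.4297, -0.1337, 0.0505]
eef_rot: [0.039, -3.141, -0.0]
force: [-0.4, 0.6, -4.0]
opening: 0.105
gripper_force: 52.7
```

Emit:
{"fn": "step_arm", "kwargs": {
  "increments": [
    [1,0,0,0.003,0,0,0],
    [1,0,0,0.002,0,0,0],
    [1,0,0,0.0015,0,0,0],
    [1,0,0,0.001,0,0,0],
    [1,0,0,0,0,0,0]
  ]
}}

```text
time: 36.1
tcp_pos: [0.4298, -0.1337, 0.0433]
eef_rot: [0.039, -3.141, -0.0]
force: [-0.0, 0.2, -3.1]
opening: 0.109
gripper_force: 52.7
```

Emit:
{"fn": "step_arm", "kwargs": {
  "increments": [
    [1,0,0,0.0005,0,0,0],
    [1,0,0,0.0005,0,0,0],
    [1,0,0,0,0,0,0],
    [1,0,0,0,0,0,0],
    [1,0,0,0,0,0,0]
  ]
}}

```text
time: 36.52
tcp_pos: [0.43, -0.1338, 0.043]
eef_rot: [-0.039, 3.141, -0.001]
force: [-1.4, 0.8, 12.9]
opening: 0.105
gripper_force: 55.0
```

Seated at the predicted height with contact. Release and fetch the round cell.

Emit:
{"fn": "step_arm", "kwargs": {
  "increments": [
    [0,0,0,0,0,0,0],
    [0,0,0,0,0,0,0],
    [0,0,0,0,0,0,0],
    [0,0,0,-0.02,0,0,0],
    [0,0,0,-0.03,0,0,0]
  ]
}}

```text
time: 36.93
tcp_pos: [0.4286, -0.1332, 0.0913]
eef_rot: [0.039, -3.137, -0.003]
force: [0.9, 0.6, 0.5]
opening: 0.5
gripper_force: 0.0
```

Emit:
{"fn": "step_arm", "kwargs": {
  "increments": [
    [0,0,0,-0.035,0,0,0],
    [0,-0.0318,-0.0202,-0.02,0,0,0],
    [0,-0.0318,-0.0202,0,0,0,0],
    [0,-0.0318,-0.0202,0,0,0,0],
    [0,-0.0318,-0.0202,0,0,0,0]
  ]
}}

```text
time: 37.35
tcp_pos: [0.5597, -0.2118, 0.1477]
eef_rot: [-0.039, 3.14, -0.001]
force: [0.2, -0.1, 0.5]
opening: 0.502
gripper_force: 0.0
```

Emit:
{"fn": "step_arm", "kwargs": {
  "increments": [
    [0,-0.0318,-0.0202,0,0,0,0],
    [0,-0.0318,-0.0202,0,0,0,0],
    [0,-0.0316,-0.0202,0,0,0,0],
    [0,0,0,0.03,0,0,0],
    [0,0,0,0.02,0,0,0]
  ]
}}

```text
time: 37.77
tcp_pos: [0.6568, -0.2705, 0.0957]
eef_rot: [-0.038, 3.139, -0.002]
force: [-0.4, 0.3, -1.7]
opening: 0.501
gripper_force: 0.0
```

```bash
python3 - <<'E'
from h import *
delta((.6558,-.2696,.0475))
E
```

```text
t 37.77 tcp [ 0.6568 -0.2705  0.0957] yaw 1.39 tool z [ 0.002 -0.001 -1.   ] open 0.501 shift mm [ 1.1  0.9 48.2]
```

Emit:
{"fn": "step_arm", "kwargs": {
  "increments": [
    [0,0.0006,0.0006,0.02,0,0,0],
    [0,0,0,0.015,0,0,0],
    [0,0,0,0.012,0,0,0],
    [0,0,0,0,0,0,0],
    [1,0,0,0,0,0,0]
  ],
  "grip_force": 50
}}

```text
time: 38.18
tcp_pos: [0.6542, -0.2685, 0.0498]
eef_rot: [0.039, -3.141, -0.001]
force: [1.2, 0.3, 0.3]
opening: 0.377
gripper_force: 0.0
```

Emit:
{"fn": "step_arm", "kwargs": {
  "increments": [
    [1,0,0,0,0,0,0],
    [1,0,0,0,0,0,0],
    [1,0,0,0,0,0,0],
    [1,0,0,0,0,0,0],
    [1,0,0,0,0,0,0]
  ]
}}

```text
time: 38.6
tcp_pos: [0.655, -0.2692, 0.0512]
eef_rot: [-0.039, 3.139, -0.002]
force: [-0.8, -5.0, 7.5]
opening: 0.108
gripper_force: 53.7
```

Emit:
{"fn": "step_arm", "kwargs": {
  "increments": [
    [1,0,0,-0.01,0,0,0],
    [1,0,0,-0.015,0,0,0],
    [1,0,0,-0.02,0,0,0],
    [1,0,0,-0.02,0,0,0],
    [1,0,0,-0.02,0,0,0]
  ]
}}

```text
time: 39.02
tcp_pos: [0.6539, -0.2681, 0.1359]
eef_rot: [0.039, -3.141, -0.001]
force: [1.5, -0.3, -2.0]
opening: 0.105
gripper_force: 52.1
```

Emit:
{"fn": "step_arm", "kwargs": {
  "increments": [
    [1,0.0034,0.028,0,0,0,0],
    [1,0.0034,0.028,0,0,0,0],
    [1,0.0034,0.028,0,0,0,0],
    [1,0.0034,0.028,0,0,0,0],
    [1,0.0034,0.028,0,0,0,0]
  ]
}}

```text
time: 39.43
tcp_pos: [0.6331, -0.1275, 0.1353]
eef_rot: [0.039, -3.141, -0.001]
force: [0.4, -0.7, -2.4]
opening: 0.11
gripper_force: 52.2
```

Emit:
{"fn": "step_arm", "kwargs": {
  "increments": [
    [1,0,0,0,0,0,0],
    [1,0,0,0,0,0,0],
    [1,0,0,0,0,0,0],
    [1,0,0,0,0,0,0],
    [1,0,0,0,0,0,0]
  ]
}}

```text
time: 39.85
tcp_pos: [0.6339, -0.1299, 0.135]
eef_rot: [-0.037, 3.141, -0.0]
force: [0.3, 0.2, -3.0]
opening: 0.105
gripper_force: 52.1
```

```bash
python3 - <<'E'
from h import *
import pickle
delta((.5418,-.1308,.125)); s=env.state(); c=s["tcp_pos"]
P=env.camera_params("wrist");I=env.get_image("wrist")[:,:,::-1]; pickle.dump((P,I),open("w19.pkl","wb"));cv2.imwrite("pics/w19.png",I)
trayedge(P,I,xs=(.46,.475,.49,.505,.52,.535),thr=75)
g=cv2.cvtColor(np.ascontiguousarray(I),cv2.COLOR_BGR2GRAY)
def ridge(lo,hi):
  for y in(-.155,-.11):
    x=np.arange(lo,hi,.0005); q=proj(P,np.c_[x,np.full(len(x),y),np.full(len(x),.034)]).astype(np.float32)
    v=cv2.remap(g.astype(np.float32),q[:,:1].copy(),q[:,1:].copy(),cv2.INTER_LINEAR)[:,0]; print("ridge",y,x[v.argmax()].round(4),v.max())
ridge(.4555,.465); ridge(.507,.521)
zt=c[2]-.0475+.042
q=proj(P,[(c[0]-.023,c[1],zt),(c[0]-.023,c[1],zt-.026)]); print("exp top/bottom rows",q.round(1).tolist()); u=int(q[0,0])+4; v=int(q[1,1]); print(u,v-8,g[v-8:v+30,u].tolist())
v=int(proj(P,[(c[0]-.012,c[1],zt)])[0][1]); e=proj(P,[(c[0]-.012,c[1]-.0196,zt),(c[0]-.012,c[1]+.0196,zt)])[:,0]; print("row",v,"exp",e.round(1))
for w in e.astype(int): print(w-10,g[v,w-10:w+11].tolist())
E
```

```text
t 39.85 tcp [ 0.6339 -0.1299  0.135 ] yaw 1.36 tool z [ 0. -0. -1.] open 0.105 shift mm [92.1  1.3 10. ]
y edges [[0.46, -0.205, -0.055], [0.475, -0.205, -0.055], [0.49, -0.1664, -0.0971], [0.505, -0.1659, -0.0968], [0.52, -0.1657, -0.0963], [0.535, -0.1652, -0.0961]] mid [-0.13   -0.13   -0.1318 -0.1314 -0.131  -0.1306]  slope deg 31.17 -32.08
near x edge at -0.15 0.36; near x edge at -0.13 0.36; near x edge at -0.11 0.36; 
ridge -0.155 0.4555 0.0
ridge -0.11 0.4555 0.0
ridge -0.155 0.5085 48.085938
ridge -0.11 0.5195 46.75
exp top/bottom rows [[316.8, 214.6], [317.0, 199.2]]
320 191 [135, 144, 143, 146, 145, 145, 148, 146, 144, 141, 135, 128, 123, 124, 123, 127, 126, 128, 130, 129, 131, 144, 171, 192, 204, 209, 210, 210, 208, 208, 199, 180, 171, 167, 146, 117, 104, 105]
row 233 exp [280.5 352.2]
270 [192, 191, 191, 192, 191, 191, 193, 191, 194, 192, 184, 169, 153, 161, 179, 195, 206, 211, 211, 212, 212]
342 [212, 212, 212, 212, 211, 211, 211, 212, 211, 211, 206, 197, 186, 185, 189, 192, 194, 192, 192, 193, 192]
```

Emit:
{"fn": "step_arm", "kwargs": {
  "increments": [
    [1,0.031,0.0005,0.004,0,0,0],
    [1,0.031,0.0005,0.004,0,0,0],
    [1,0.0302,0.0004,0.002,0,0,0],
    [1,0,0,0,0,0,0],
    [1,0,0,0,0,0,0]
  ]
}}

```text
time: 40.32
tcp_pos: [0.5402, -0.1303, 0.125]
eef_rot: [0.037, -3.14, -0.001]
force: [0.1, -0.9, -2.1]
opening: 0.107
gripper_force: 52.2
```

Emit:
{"fn": "step_arm", "kwargs": {
  "increments": [
    [1,0,0,0,0,0,0],
    [1,0,0,0,0,0,0],
    [1,0,0,0,0,0,0],
    [1,0,0,0,0,0,0],
    [1,0,0,0,0,0,0]
  ]
}}

```text
time: 40.73
tcp_pos: [0.542, -0.1299, 0.1249]
eef_rot: [-0.039, 3.141, -0.0]
force: [-0.4, -0.1, -2.1]
opening: 0.107
gripper_force: 52.2
```

```bash
python3 - <<'E'
from h import *
import pickle
delta((.5417,-.1307,.0442))
P=env.camera_params("wrist");I=env.get_image("wrist")[:,:,::-1]; pickle.dump((P,I),open("w20.pkl","wb"));cv2.imwrite("pics/w20.png",I)
trayedge(P,I,xs=(.45,.465,.48),thr=75)
g=cv2.cvtColor(np.ascontiguousarray(I),cv2.COLOR_BGR2GRAY).astype(np.float32)
for y in(-.155,-.11):
    x=np.arange(.4555,.465,.0005); q=proj(P,np.c_[x,np.full(len(x),y),np.full(len(x),.034)]).astype(np.float32)
    v=cv2.remap(g,q[:,:1].copy(),q[:,1:].copy(),cv2.INTER_LINEAR)[:,0]; print("ridge",y,x[v.argmax()].round(4),v.max())
show(blobs(P,I,(.405,-.168),(.456,-.099),.035,.035,120,False,close=17,amin=500),"block")
E
```

```text
t 40.73 tcp [ 0.542  -0.1299  0.1249] yaw 1.43 tool z [ 0. -0. -1.] open 0.107 shift mm [ 0.4 -0.8 80.7]
y edges [[0.45, -0.1672, -0.0978], [0.465, -0.1669, -0.0976], [0.48, -0.1664, -0.0973]] mid [-0.1325 -0.1323 -0.1319]  slope deg 1.43 0.96
near x edge at -0.15 0.36; near x edge at -0.13 0.36; near x edge at -0.11 0.36; 
ridge -0.155 0.459 116.86914
ridge -0.11 0.458 102.24219
block 2712 ctr [ 0.4306 -0.1324] ext (np.float64(45.1), np.float64(62.7)) ang 1.41 px [317.1  58.7]
```

Tray still in place and the block cell is at its pocket. Lowering the round cell.

Emit:
{"fn": "step_arm", "kwargs": {
  "increments": [
    [1,0.0002,-0.0007,0.02,0,0,0],
    [1,0,0,0.015,0,0,0],
    [1,0,0,0.012,0,0,0],
    [1,0,0,0.006,0,0,0],
    [1,0,0,0,0,0,0]
  ]
}}

```text
time: 41.2
tcp_pos: [0.5409, -0.1304, 0.0709]
eef_rot: [0.039, -3.139, -0.001]
force: [-1.3, 0.3, -2.2]
opening: 0.105
gripper_force: 52.1
```

Emit:
{"fn": "step_arm", "kwargs": {
  "increments": [
    [1,0,0,0.003,0,0,0],
    [1,0,0,0.003,0,0,0],
    [1,0,0,0.003,0,0,0],
    [1,0,0,0.003,0,0,0],
    [1,0,0,0,0,0,0]
  ]
}}

```text
time: 41.62
tcp_pos: [0.5415, -0.1307, 0.0597]
eef_rot: [-0.039, 3.141, -0.0]
force: [0.4, -1.3, -3.8]
opening: 0.103
gripper_force: 52.0
```

In the pocket freely (bottom at about 25 mm). Continue down.

Emit:
{"fn": "step_arm", "kwargs": {
  "increments": [
    [1,0,0,0.004,0,0,0],
    [1,0,0,0.004,0,0,0],
    [1,0,0,0.003,0,0,0],
    [1,0,0,0.002,0,0,0],
    [1,0,0,0.001,0,0,0]
  ]
}}

```text
time: 42.03
tcp_pos: [0.5415, -0.1307, 0.0457]
eef_rot: [0.039, -3.141, 0.0]
force: [0.5, -3.4, -0.7]
opening: 0.105
gripper_force: 52.5
```

Emit:
{"fn": "step_arm", "kwargs": {
  "increments": [
    [1,0,0,0.001,0,0,0],
    [1,0,0,0.0005,0,0,0],
    [1,0,0,0.0005,0,0,0],
    [1,0,0,0,0,0,0],
    [1,0,0,0,0,0,0]
  ]
}}

```text
time: 42.45
tcp_pos: [0.5415, -0.1307, 0.0442]
eef_rot: [-0.039, 3.141, -0.0]
force: [-0.7, -5.1, 1.6]
opening: 0.108
gripper_force: 52.9
```

Emit:
{"fn": "step_arm", "kwargs": {
  "increments": [
    [1,0,0,0.0007,0,0,0],
    [1,0,0,0,0,0,0],
    [1,0,0,0,0,0,0],
    [1,0,0,0,0,0,0],
    [1,0,0,0,0,0,0]
  ]
}}

```text
time: 42.87
tcp_pos: [0.5417, -0.1309, 0.0441]
eef_rot: [-0.039, 3.14, -0.001]
force: [-4.4, -5.2, 16.1]
opening: 0.103
gripper_force: 55.0
```

Emit:
{"fn": "step_arm", "kwargs": {
  "increments": [
    [0,0,0,0,0,0,0],
    [0,0,0,0,0,0,0],
    [0,0,0,0,0,0,0],
    [0,0,0,-0.02,0,0,0],
    [0,0,0,-0.03,0,0,0]
  ]
}}

```text
time: 43.28
tcp_pos: [0.5398, -0.1299, 0.0916]
eef_rot: [0.039, -3.137, -0.003]
force: [0.4, -0.6, 0.6]
opening: 0.5
gripper_force: 0.0
```

Emit:
{"fn": "step_arm", "kwargs": {
  "increments": [
    [0,0,0,-0.04,0,0,0],
    [0,0.01,0,-0.04,0,0,0],
    [0,0.016,0,-0.034,0,0,0],
    [0,0.02,0,0,0,0,0],
    [0,0,0,0,0,0,0]
  ]
}}

```text
time: 43.7
tcp_pos: [0.4934, -0.1315, 0.2089]
eef_rot: [-0.039, 3.14, -0.001]
force: [1.3, 1.4, -0.2]
opening: 0.497
gripper_force: 0.0
```

Emit:
{"fn": "step_arm", "kwargs": {
  "increments": [
    [0,0,0,0,0,0,0],
    [0,0,0,0,0,0,0],
    [0,0,0,0,0,0,0],
    [0,0,0,0,0,0,0],
    [0,0,0,0,0,0,0]
  ]
}}

```text
time: 44.12
tcp_pos: [0.4957, -0.1316, 0.2067]
eef_rot: [0.039, -3.14, -0.001]
force: [0.7, 0.6, -0.3]
opening: 0.502
gripper_force: 0.0
```

```bash
python3 - <<'E'
from h import *
import pickle
delta((.495,-.134,.2))
P=env.camera_params("wrist");I=env.get_image("wrist")[:,:,::-1]; pickle.dump((P,I),open("w21.pkl","wb"))
for n in("w4","w21"):
    P,I=pickle.load(open(n+".pkl","rb")); t,cs=cells(P,I); show([t],n); trayedge(P,I,thr=75)
    for c in cs:
        X=1000*ray(P,c,.035)[:,:2].astype(np.float32); r=cv2.minAreaRect(X); print(n,"cell",np.round(r[0],1),np.round(r[1],1),round(r[2],1),X.min(0).round(1),X.max(0).round(1))
E
```

```text
t 44.12 tcp [ 0.4957 -0.1316  0.2067] yaw 1.43 tool z [-0.001  0.    -1.   ] open 0.502 shift mm [ 0.8 -2.3  6.7]
w4 15383 ctr [ 0.5133 -0.1314] ext (np.float64(222.9), np.float64(74.7)) ang 1.45 px [317.1 184.4]
y edges [[0.42, -0.1682, -0.0993], [0.435, -0.1677, -0.0988], [0.45, -0.1674, -0.0986], [0.465, -0.1669, -0.0981], [0.48, -0.1667, -0.0978]] mid [-0.1338 -0.1333 -0.133  -0.1325 -0.1323]  slope deg 1.43 1.43
near x edge at -0.15 0.4034; near x edge at -0.13 0.4027; near x edge at -0.11 0.4022; 
w4 cell [ 430.2 -133.7] [44.4 63. ] 1.4 [ 407.3 -165.5] [ 453.1 -101.9]
w4 cell [ 542.1 -130.2] [49.4 48.2] 45.2 [ 517.7 -154. ] [ 573.4 -107.3]
w21 15314 ctr [ 0.5134 -0.1309] ext (np.float64(222.7), np.float64(74.0)) ang 1.4 px [320.4 204.1]
y edges [[0.42, -0.1677, -0.0991], [0.435, -0.1672, -0.0986], [0.45, -0.1669, -0.0986], [0.465, -0.1664, -0.0978], [0.48, -0.1662, -0.0973]] mid [-0.1334 -0.1329 -0.1328 -0.1321 -0.1318]  slope deg 1.43 1.63
near x edge at -0.15 0.4034; near x edge at -0.13 0.403; near x edge at -0.11 0.4021; 
w21 cell [ 430.4 -132.4] [44.8 63.2] 1.4 [ 407.3 -164.2] [ 453.5 -100.4]
w21 cell [ 542.2 -130.4] [48.2 49.6] 49.5 [ 517.8 -152.8] [ 573.5 -106.1]
```

Both cells are back at their original outlines, and each touched the pocket floor at the expected height. The robot is clear, so I'll hand in.

```bash
python3 -c "
from plant import env
print(env.hand_in())"
```

```text
the job is handed in; nothing more can be done
None
```

Job handed in, result not reported: the tray held only the block and round cells, and both were seated in their nests, preloaded with three draw-bar pulls to about 30 mm (each held over a second, then let home), and put back fully down in their own pockets.

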